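# Load a bottle for camera inspection and focus with the coaxial coarse/fine drive

### The arm

A 6-joint arm with a two-finger parallel gripper is mounted at the origin on the work surface. World frame = base frame: x ahead of the robot, y to its left, z up, the work surface at z = 0. Lengths are in mm, angles in rad, forces in N, time in s.
With the tool pointing down it reaches from about 350 to 875 mm from the base axis. Payload 4.2 kg.
Tool frame: the origin (TCP) lies midway between the tips of the shut fingers; the grasp point (between the pads) lies 19 mm behind it; z points along the fingers, y is the direction in which the jaws open and shut (so a half turn about z gives the same grasp; the last joint's range is limited). The gripper opens to 85 mm and grips with 20 to 120 N. Pads are 22 mm wide; open, the fingers measure 114 mm over their backs; the gripper's body (76 mm by 85 mm) begins 54 mm behind the grasp point. The pads swing forward as they close: fully open they stand 13 mm farther back than shut.
Start: joints at [-0.962, 0.385, 0.008, 0, -1.194, -0.259], TCP at [214.208, -587.124, 231.312] pointing down, gripper open.
Joint ranges: [-3.14, 3.14], [-1.21, 2.06], [-1.07, 1.41], [-3.16, 2.05], [-2.99, -0.16], [-3.1, 3.1]. Speed limits (rad/s): [2.79, 2.79, 3.14, 3.14, 3.14, 3.14].

### API

Orientations are given as a unit quaternion [x, y, z, w].
In Python, from bench import arm gives the robot as it stands.
- The arm moves only by the tool servo_tool, never from a script. Its argument "rows" is a list of rows, each an object of numbers: "fingers": the finger opening in cm, from 0 to 8.54; "x", "y", "z": the shift along the tool's x, y, z in cm; "turn": the turn about the tool's z in degrees. A call has 1 to 10 rows; each row shifts and turns the commanded pose from where the row before left it, along the tool's axes as they then stand; what a row does not reach is not made up. A row lasts 1/12 s, in which the tool goes at most 41.7 mm and 7.16 degrees, less where a joint would pass 70% of its speed; a pose out of reach is approached as far as the arm can. A call is refused whole if a number of a shift passes 4.17 or a number of a turn 7.16, either way. A call with a gripper value outside its range is refused whole. The fingers move at their own pace and stop on an object; the grip force is fixed at half the most. Time passes only in rows, so rows that do not move let the fingers close. It gives the time, the measured TCP pose, the force and the opening at its end, in the units of the state.
- arm.read_state(): the state, without advancing time (a new reading comes with each control period).
- arm.get_image(name): name is "scene" or "top" or "wrist"; returns (picture, depth): 384x512x3 uint8, red, green, blue; 384x512 float32, mm along the optical axis (not along the pixel's ray), 0 where there is no reading.
- arm.camera_model(name): a dict with "fx", "fy", "cx", "cy" (pixels), "k1" (the pictures are not rectified: a ray, as slopes to the right and down, at radius r is drawn at 1 + k1 r^2 times it, then the intrinsics apply), "pose" (4x4, takes a point from camera to world coordinates). Camera axes: x right, y down, z forward; pixel columns grow to the right and rows downward; lengths in mm; the calibration is good to about 2 mm. A picture is of the moment at which its call begins: read the wrist's pose just before it. camera_model takes no time and is no camera call; for the wrist camera it gives the pose at the moment of the call.
- arm.job_done(): hands the job in, once; it reports no verdict.
The state is a dict: "clock": time; "joints": joint angles; "joint_vel": joint speeds; "joint_efforts": joint torques, N m; "position": TCP position; "ee_rot": TCP orientation; "contact_force": force on the tool from outside, world axes, zero at the start; "wrist_torque": the same for the moment, N m; "gripper_width": finger opening in mm.
Only numpy, scipy, OpenCV 4.12 (cv2) and the standard library are available. Lean on these libraries where they do the work, as an engineer would, in place of code of your own. Each camera call takes 0.05 s, during which the arm holds its last target.

### The job

Turn the bottle carousel until the bottle with the blue cap stands at the open front of its clear cover, then take it out and stand it upright in the tray of the inspection bench. Then turn the large outer handwheel to drive the tray towards the camera, stopping with its pointer some 5 to 10 mm short of the red focus marker, and bring the pointer exactly opposite the marker with the small inner knob. Move the tray only with the wheel and knob, do not shift the marker, and leave the other bottles standing and the things on the table where they are.

Things in the scene. Friction and masses are not known exactly. Their poses are not given: they have to be found in the camera images.
- cover: Fixed white base plate of the carousel (275 mm square, 12 thick) with a clear acrylic cover. Origin on the table under the carousel's axis; -x is the open front, z up. Rear wall at x = 135 mm, side walls at y = +-135 mm and roof (top at z = 151 mm) reach forward to x = -45 mm; in front of that it is open above, and bottles are lifted out there, 88 mm from the axis.
- bottle: The wanted bottle: empty clear glass with a blue screw cap, about 160 g. 56 mm across, 105 mm high; cap 45 mm across, from 79 to 105 mm above the underside. Origin at the centre of the underside, z up. It starts on the carousel, left or right of the empty front place, 58 to 87 degrees from the open front, partly under the roof.
- carousel_handle (a point): A point 36 mm from the carousel's axis, on top of its handle: a level black bar 80 x 14 x 26 mm, centred on the axis above the roof, z = 160 to 186 mm, fixed to the carousel. About 2 N at its end turns it, either way; it stays where left.
- bottle_w1: Other bottle, same shape with a white cap, on the carousel. Must stay standing there.
- bottle_w2: Other bottle, white cap, on the carousel. Must stay standing there.
- bottle_w3: Other bottle, white cap, on the carousel. Must stay standing there.
- bench: Inspection bench, fixed. Origin on the table, in line with the tray's middle; the slides run along its y axis. Camera at the -y end (lens ring at y = -180 mm, up to z = 160 mm), upright backlight panel at the +y end (y = 165 to 179 mm, 110 mm wide, 192 mm high). The axis of handwheel and knob starts at x = -160 mm, y = 0. White scale bar at x = -66 mm.
- tray: Open square grey tray on the slide, 86 x 86 mm outside, 76 x 76 mm inside, rim top at z = 60 mm. Origin under its centre at z = 40 mm; the floor on which the bottle stands is 7 mm above the origin. Axes as the bench; it slides along y only and starts at y = 75 mm in the bench's frame.
- pointer (a point): Tip of the small yellow pointer on the tray's side facing the wheel (58 mm from the tray's centre in -x). It moves with the tray.
- focus_mark (a point): The tip of the red marker clip on the scale bar (8 mm wide, white line on it) that the pointer must stand opposite, at the same place along the bench's y axis. 34 to 62 mm from the pointer's start, towards the camera (-y), and different each time. Its axes are the bench's.
- wheel_handle (a point): Middle of the upright steel handle (17 to 19 mm across, z = 59 to 95 mm) of the black outer coarse handwheel (disc of 156 mm diameter, rim top at z = 55 mm), 64 mm from the axis. Clockwise from above drives the tray to the camera (-y), 24 mm per radian. About 4.5 N at the handle turns it, by pushing or holding; it stays where left.
- fine_end (a point): Marked end of the inner fine knob, a level blue bar 68 x 14 x 26 mm centred on the axis, z = 68 to 94 mm; this point is on its top, 32 mm from the axis. Clockwise from above moves the tray 3 mm per radian towards the camera, on top of the wheel's motion; it turns 3.6 rad (11 mm) each way from its start. About 3 N at its end turns it; stays where left.
- dish: Covered culture dish, 92 mm across, 21 mm high, loose on the table in front of carousel and bench; a bystander to be left alone. Origin at the centre of its underside.
- block_heater: Small turquoise bench heater, 62 x 110 x 55 mm, loose on the table to the right of the handwheel; a bystander to be left alone. Origin at the centre of its underside.
- carousel: White platter, 252 mm diameter, top at z = 24 mm, turning with its handle about the cover's origin. Origin on the axis at z = 16 mm; x is along the handle bar. Five places 88 mm from the axis, 72 degrees apart (one towards its -x), parted by fins 40 mm high. Bottles just stand there: turn smoothly. The place nearest the front is empty at the start.
- knob_axis (a point): Point on the common vertical axis of handwheel and fine knob, at z = 94 mm, level with the knob's top. Turning the wheel leaves it in place; the fine knob moves it, with the whole grey slide that carries wheel, knob and tray, by the same few mm as the tray.

How it is judged:
By the outcome, as a careful person would: the job done as asked, in the order asked, and still so for the second after the job is handed in, with the robot touching nothing.
It also fails if it takes over 64 s, if anything falls off the work surface, if the arm or the gripper's body presses on something with over 40 N, if the wrist force passes 120 N, or if a joint passes its speed limit or range.

## Working session

There is one attempt and no reset: what is moved stays moved. The work goes in short steps, Python scripts to look and compute and a tool call to move; the robot and the scene stay as the last step left them, time stands still between calls to the robot, and variables do not carry over. Pictures are saved under pics/ and viewed, and the job is handed in when it is done.

Besides the shell and the picture viewer there is one more tool, called after "Emit:" in YAML: its name, and indented under it one key for each argument. servo_tool: Moves the arm, as the interface text tells. Its arguments: {"type":"object","properties":{"rows":{"type":"array","items":{"type":"object","properties":{"fingers":{"type":"number"},"x":{"type":"number"},"y":{"type":"number"},"z":{"type":"number"},"turn":{"type":"number"}}}}},"required":["rows"]}

```bash
ls; mkdir -p pics
python3 - <<'E'
from bench import arm
import cv2,numpy as np
s=arm.read_state(); print({k:np.round(v,3).tolist() for k,v in s.items()})
for n in ["scene","top"]:
    p,d=arm.get_image(n); m=arm.camera_model(n); print(n,{k:np.round(v,3).tolist() for k,v in m.items()})
    cv2.imwrite(f"pics/{n}0.png",p[:,:,::-1]); np.save(f"pics/{n}0.npy",d)
m=arm.camera_model("wrist"); print({k:np.round(v,3).tolist() for k,v in m.items()})
E
```

```text
pics
{'clock': 0.0, 'joints': [-0.962, 0.386, 0.007, -0.001, -1.194, -0.259], 'joint_vel': [0.002, -0.001, 0.001, 0.0, -0.0, -0.001], 'joint_efforts': [0.001, -39.229, 18.84, 4.186, -0.005, 0.0], 'position': [214.022, -586.592, 230.202], 'ee_rot': [-0.174, 0.985, 0.001, -0.0], 'contact_force': [0.429, 0.731, 0.679], 'wrist_torque': [-0.018, 0.01, 0.001], 'gripper_width': 85.211}
scene {'fx': 389.865, 'fy': 389.865, 'cx': 251.851, 'cy': 181.95, 'k1': 0.021, 'pose': [[-0.499, 0.709, -0.499, 970.737], [0.867, 0.398, -0.301, 279.383], [-0.015, -0.583, -0.813, 884.334], [0.0, 0.0, 0.0, 1.0]]}
top {'fx': 427.014, 'fy': 427.014, 'cx': 257.931, 'cy': 186.098, 'k1': 0.035, 'pose': [[-0.028, -0.984, 0.178, 328.023], [-1.0, 0.025, -0.019, 4.571], [0.014, -0.178, -0.984, 1327.235], [0.0, 0.0, 0.0, 1.0]]}
{'fx': 303.419, 'fy': 303.419, 'cx': 250.52, 'cy': 189.149, 'k1': -0.006, 'pose': [[-0.343, 0.908, 0.241, 153.451], [0.939, 0.33, 0.091, -608.442], [0.003, 0.258, -0.966, 371.791], [0.0, 0.0, 0.0, 1.0]]}
```

View pics/scene0.png

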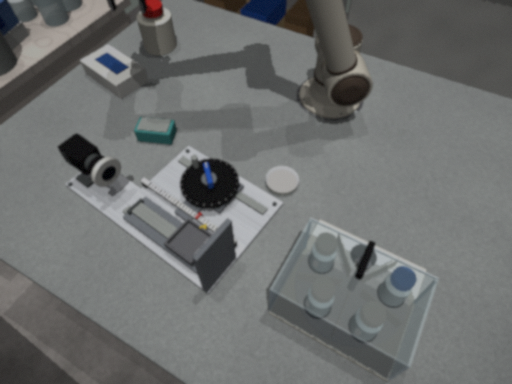

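View pics/top0.png

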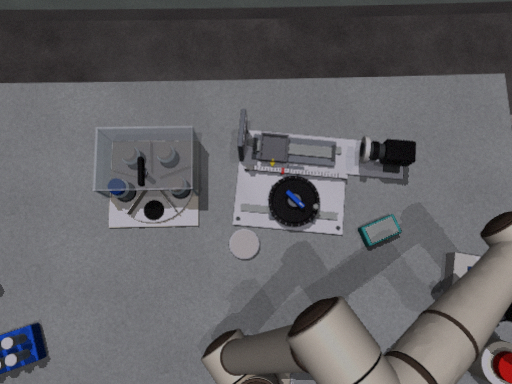

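```bash
cat > h.py <<'E'
import numpy as np,cv2
from bench import arm
def unproj(m,u,v,z):
    a=(u-m['cx'])/m['fx'];b=(v-m['cy'])/m['fy']
    x,y=a,b
    for _ in range(20):
        k=1+m['k1']*(x*x+y*y); x,y=a/k,b/k
    P=np.array(m['pose']);d=P[:3,:3]@[x,y,1];o=P[:3,3]
    return o+d*(z-o[2])/d[2]
def proj(m,p):
    P=np.array(m['pose']);q=P[:3,:3].T@(np.array(p,float)-P[:3,3]);x,y=q[0]/q[2],q[1]/q[2]
    k=1+m['k1']*(x*x+y*y)
    return np.array([m['cx']+m['fx']*x*k,m['cy']+m['fy']*y*k])
def crop(p,u0,v0,w,h,s,fn):
    c=p[v0:v0+h,u0:u0+w,::-1]; c=cv2.resize(c,None,fx=s,fy=s,interpolation=cv2.INTER_CUBIC)
    for i in range(0,w,10):
        cv2.line(c,(i*s,0),(i*s,6 if i%50 else 14),(0,255,255),1)
        if i%20==0: cv2.putText(c,str(u0+i),(i*s,20),0,.35,(0,255,255),1)
    for i in range(0,h,10):
        cv2.line(c,(0,i*s),(6,i*s),(0,255,255),1)
        if i%20==0: cv2.putText(c,str(v0+i),(8,i*s+4),0,.35,(0,255,255),1)
    cv2.imwrite(fn,c)
def st():
    s=arm.read_state(); R=s['ee_rot']; 
    from scipy.spatial.transform import Rotation as Ro
    M=Ro.from_quat(R).as_matrix()
    print('t',round(s['clock'],2),'pos',np.round(s['position'],1),'toolx',np.round(M[:,0],3),'tooly',np.round(M[:,1],3),'toolz',np.round(M[:,2],3),'F',np.round(s['contact_force'],1),'T',np.round(s['wrist_torque'],2),'w',round(s['gripper_width'],1),'j',np.round(s['joints'],2))
    return s,M
E
python3 - <<'E'
from h import *
p=cv2.imread('pics/top0.png')[:,:,::-1]
crop(p,85,115,125,120,6,'pics/t_car.png'); crop(p,225,100,125,140,4,'pics/t_ben.png')
p=cv2.imread('pics/scene0.png')[:,:,::-1]
crop(p,60,130,230,160,3,'pics/s_ben.png');crop(p,260,210,190,165,4,'pics/s_car.png')
E
```

```text
(no output)
```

View pics/t_car.png

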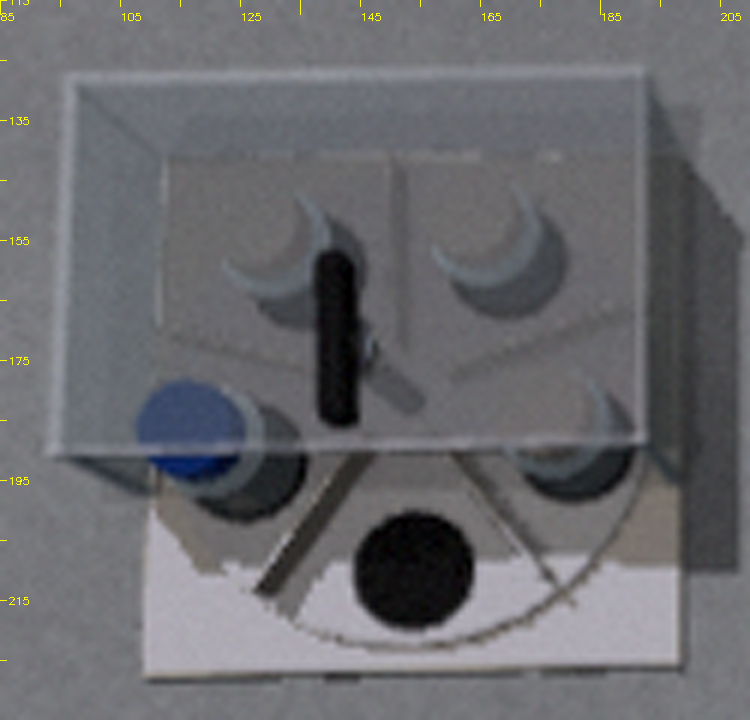

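View pics/t_ben.png

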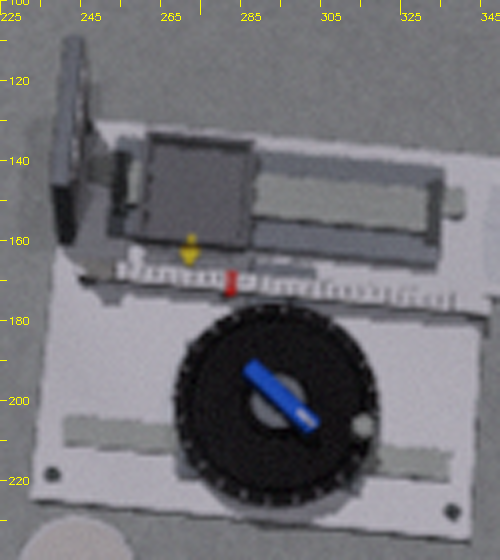

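View pics/s_car.png

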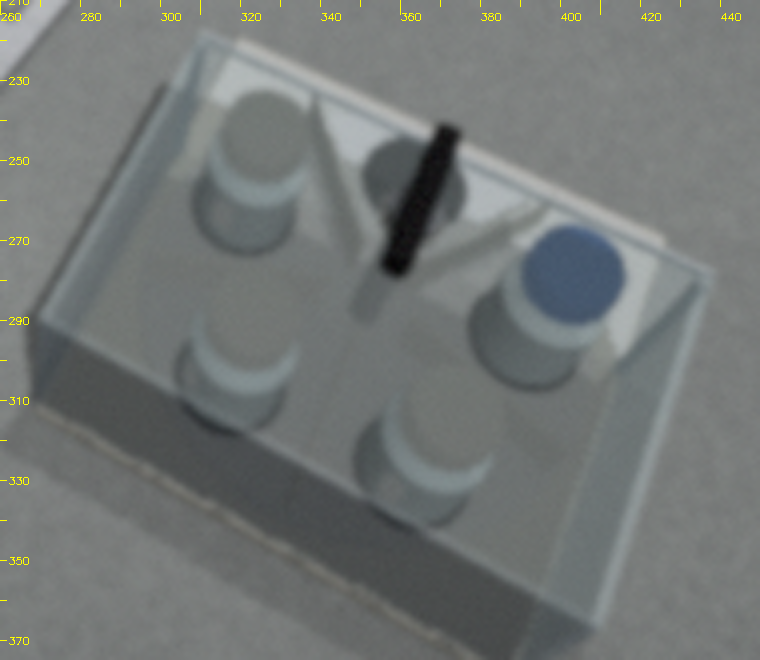

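View pics/s_ben.png

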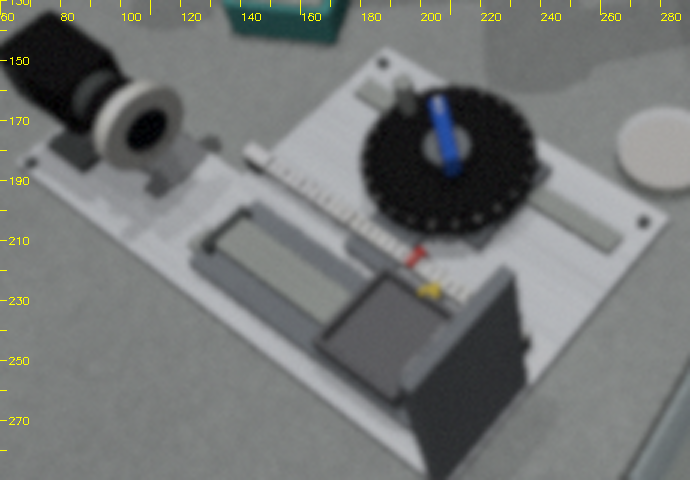

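Run:
```python
from h import *
t=arm.camera_model('top');s=arm.camera_model('scene')
C=lambda u,v:(85+u/6,115+v/6)
B=lambda u,v:(225+u/4,100+v/4)
S=lambda u,v:(260+u/4,210+v/4)
SB=lambda u,v:(60+u/3,130+v/3)
def T(n,m,uv,z): print(n,np.round(unproj(m,*uv,z),1))
T('bar far',t,C(335,252),186);T('bar near',t,C(338,424),186)
T('bar e1 scene',s,S(448,127),186);T('bar e2 scene',s,S(397,272),186)
T('roof fl',t,C(52,452),151);T('roof fr',t,C(645,442),151);T('roof bl',t,C(70,75),151);T('roof br',t,C(643,70),151)
T('base fl',t,C(145,678),12);T('base fr',t,C(681,668),12)
T('blue top',t,C(190,428),129);T('blue scene',s,S(574,275),129)
T('hole',t,C(414,570),24);T('hole scene',s,S(415,190),24)
print('bench')
T('tip',t,B(189,264),62);T('mark',t,B(231,283),62)
T('tip s',s,SB(430,291),62);T('mark s',s,SB(416,256),62)
T('knob e1',t,B(310,425),94);T('knob e2',t,B(250,367),94)
T('knob s e1',s,SB(436,102),94);T('knob s e2',s,SB(452,170),94)
T('wheelc',t,B(277,405),55)
T('whandle',t,B(364,425),95);T('whandle s',s,SB(405,82),95)
for n,u,v in [('tl',148,137),('tr',254,144),('br',246,247),('bl',143,238)]: T('tray '+n,t,B(u,v),60)
T('base bl',t,B(32,498),8);T('base br',t,B(470,540),8);T('screwl',t,B(53,474),8);T('screwr',t,B(452,511),8)
T('dish',t,(244,244),21)
for n,u,v in [('a',358,226),('b',392,213),('c',400,232),('d',368,247)]: T('heater '+n,t,(u,v),55)
```

```text
bar far [623.3 300.  186. ]
bar near [543.6 297.  186. ]
bar e1 scene [551.9 299.3 186. ]
bar e2 scene [634.9 304.4 186. ]
roof fl [540.4 436.2 151. ]
roof fr [538.1 164.3 151. ]
roof bl [721.4 434.8 151. ]
roof br [718.3 165.  151. ]
base fl [447.7 435.8  12. ]
base fr [445.1 164.8  12. ]
blue top [554.2 380.6 129. ]
blue scene [565.3 383.4 129. ]
hole [497.6 298.6  24. ]
hole scene [503.8 301.2  24. ]
bench
tip [617.9 -65.3  62. ]
mark [602.3 -96.6  62. ]
tip s [638.3 -60.8  62. ]
mark s [616.9 -89.1  62. ]
knob e1 [ 488.2 -147.6   94. ]
knob e2 [ 532.1 -105.6   94. ]
knob s e1 [ 494.9 -147.1   94. ]
knob s e2 [548.  -95.6  94. ]
wheelc [ 509.1 -128.2   55. ]
whandle [ 487.1 -186.8   95. ]
whandle s [ 490.3 -182.6   95. ]
tray tl [719.4 -37.1  60. ]
tray tr [ 711.8 -118.7   60. ]
tray br [ 630.5 -109.3   60. ]
tray bl [639.5 -31.   60. ]
base bl [448.2  59.2   8. ]
base br [ 407.1 -277.2    8. ]
screwl [466.4  42.6   8. ]
screwr [ 429.7 -264.7    8. ]
dish [387.1  26.4  21. ]
heater a [ 429.8 -315.1   55. ]
heater b [ 466.2 -419.6   55. ]
heater c [ 409.  -438.5   55. ]
heater d [ 367.2 -340.2   55. ]
```

Emit:
servo_tool:
  rows:
    - {"turn": 6.7,"y": 2.5,"x": -1.5}
    - {"turn": 6.7,"y": 3.5,"x": -1.5}
    - {"turn": 6.7,"y": 3.5,"x": -1.5}
    - {"y": 3.9,"x": -1.2}
    - {"y": 3.9,"x": -1.2}
    - {"y": 3.9,"x": -1.2}
    - {"y": 3.9,"x": -1.2}
    - {"y": 3.9,"x": -1.2}
    - {"y": 3.9,"x": -1.2}
    - {"y": 3.9,"x": -1.2}

```text
invalid input at $.rows[0]: expected keys fingers, x, y, z, turn
```

```bash
python3 -c "
from h import *
st()"
```

```text
t 0.1 pos [ 214.  -586.7  230.3] toolx [-0.939 -0.343  0.   ] tooly [-0.343  0.939  0.002] toolz [-0.001  0.002 -1.   ] F [-0.1 -0.7  0.7] T [-0.02 -0.04  0.02] w 85.0 j [-0.96  0.39  0.01 -0.   -1.19 -0.26]
```

All keys are required.

Emit:
servo_tool:
  rows:
    - {"fingers": 8.5,"x": -1.5,"y": 2.5,"z": 0,"turn": 6.7}
    - {"fingers": 8.5,"x": -1.5,"y": 3.5,"z": 0,"turn": 6.7}
    - {"fingers": 8.5,"x": -1.5,"y": 3.5,"z": 0,"turn": 6.7}
    - {"fingers": 8.5,"x": -1.2,"y": 3.9,"z": 0,"turn": 0}
    - {"fingers": 8.5,"x": -1.2,"y": 3.9,"z": 0,"turn": 0}
    - {"fingers": 8.5,"x": -1.2,"y": 3.9,"z": 0,"turn": 0}
    - {"fingers": 8.5,"x": -1.2,"y": 3.9,"z": 0,"turn": 0}
    - {"fingers": 8.5,"x": -1.2,"y": 3.9,"z": 0,"turn": 0}
    - {"fingers": 8.5,"x": -1.2,"y": 3.9,"z": 0,"turn": 0}
    - {"fingers": 8.5,"x": -1.2,"y": 3.9,"z": 0,"turn": 0}

```text
clock: 0.93
position: [321.1, -209.7, 231.2]
ee_rot: [0.001, 1.0, 0.0, 0.0]
contact_force: [1.9, 0.6, -0.2]
gripper_width: 85.2
```

```bash
python3 -c "
from h import *
st()"
```

```text
t 0.93 pos [ 321.1 -209.7  231.2] toolx [-1.     0.002 -0.   ] tooly [0.002 1.    0.   ] toolz [ 0.  0. -1.] F [ 1.9  0.6 -0.2] T [-0.   -0.14 -0.03] w 85.2 j [-0.15 -0.04 -0.53 -0.   -1.09 -1.42]
```

Emit:
servo_tool:
  rows:
    - {"fingers": 8.5,"x": -2.6,"y": 3.0,"z": 0,"turn": 0}
    - {"fingers": 8.5,"x": -2.6,"y": 3.0,"z": 0,"turn": 0}
    - {"fingers": 8.5,"x": -2.6,"y": 3.0,"z": 0,"turn": 0}
    - {"fingers": 8.5,"x": -2.6,"y": 3.0,"z": 0,"turn": 0}
    - {"fingers": 8.5,"x": 0,"y": 0,"z": 0,"turn": 0}

```text
clock: 1.35
position: [429.4, -87.9, 231.2]
ee_rot: [-0.002, 1.0, 0.0, 0.001]
contact_force: [-0.5, -0.7, -0.5]
gripper_width: 85.2
```

```bash
python3 -c "
from h import *
st(); m=arm.camera_model('wrist'); p,d=arm.get_image('wrist'); cv2.imwrite('pics/w1.png',p[:,:,::-1]); np.save('pics/w1.npy',[m],allow_pickle=True); print(np.round(m['pose'],3)); st()"
```

```text
t 1.35 pos [429.4 -87.9 231.2] toolx [-1.    -0.005 -0.002] tooly [-0.005  1.     0.   ] toolz [ 0.002  0.    -1.   ] F [-0.5 -0.7 -0.5] T [-0.02 -0.01 -0.  ] w 85.2 j [ 0.17  0.06 -0.42  0.   -1.09 -1.74]
[[-5.00000e-03  9.66000e-01  2.60000e-01  3.64489e+02]
 [ 1.00000e+00  4.00000e-03  2.00000e-03 -8.73830e+01]
 [ 1.00000e-03  2.60000e-01 -9.66000e-01  3.72569e+02]
 [ 0.00000e+00  0.00000e+00  0.00000e+00  1.00000e+00]]
t 1.4 pos [427.1 -89.4 230.8] toolx [-1.    -0.004  0.001] tooly [-0.004  1.     0.   ] toolz [-0.001  0.    -1.   ] F [ 0.7  0.  -0.5] T [-0.07  0.05 -0.04] w 84.8 j [ 0.17  0.06 -0.43 -0.   -1.09 -1.74]
```

View pics/w1.png

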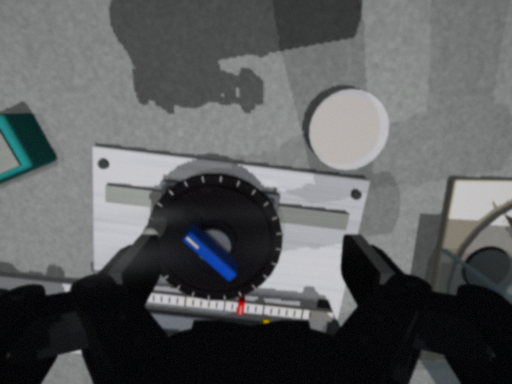

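```bash
python3 -c "
from h import *
m=np.load('pics/w1.npy',allow_pickle=True)[0]
p=cv2.imread('pics/w1.png')[:,:,::-1]; crop(p,140,160,190,170,4,'pics/w1c.png')
print('dish',unproj(m,348,129,21),'screws',unproj(m,104,164,8),unproj(m,356,194,8))
"
```

```text
dish [387.42137674  24.27923858  21.        ] screws [ 431.54615472 -265.16979618    8.        ] [468.13566619  45.4647183    8.        ]
```

View pics/w1c.png

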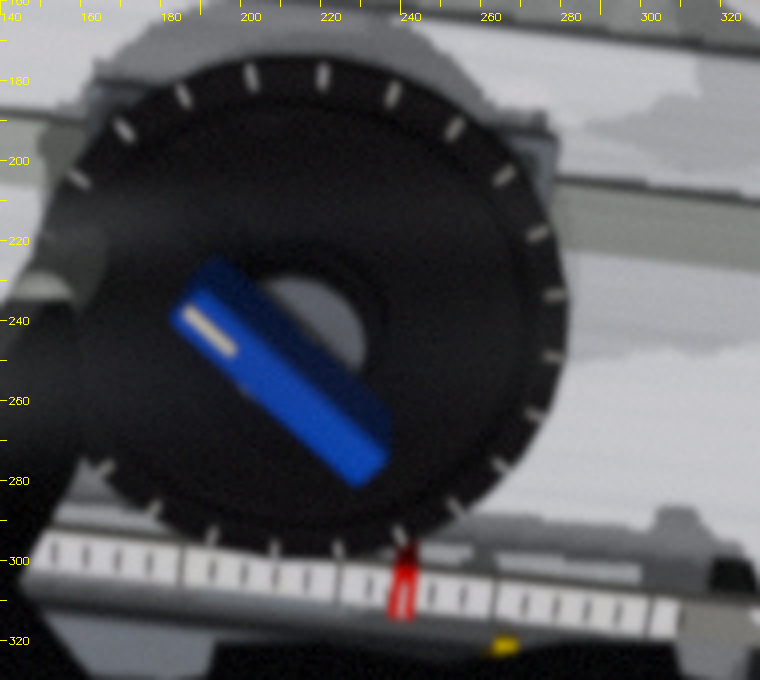

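Emit:
servo_tool:
  rows:
    - {"fingers": 6,"x": -1.4,"y": 3.8,"z": 0,"turn": 0}
    - {"fingers": 6,"x": -1.4,"y": 3.8,"z": 0,"turn": 0}
    - {"fingers": 6,"x": -1.4,"y": 3.8,"z": 0,"turn": 0}
    - {"fingers": 6,"x": -1.4,"y": 3.8,"z": 0,"turn": 0}
    - {"fingers": 6,"x": -1.4,"y": 3.8,"z": 0,"turn": 0}
    - {"fingers": 6,"x": -1.4,"y": 3.8,"z": 0,"turn": 0}
    - {"fingers": 6,"x": -1.4,"y": 3.8,"z": 0,"turn": 0}
    - {"fingers": 6,"x": -1.4,"y": 3.8,"z": 0,"turn": 0}
    - {"fingers": 6,"x": -1.4,"y": 3.8,"z": 0,"turn": 0}
    - {"fingers": 6,"x": 0,"y": 0,"z": 0,"turn": -2}

```text
clock: 2.23
position: [553.6, 254.7, 229.5]
ee_rot: [-0.019, 1.0, 0.0, 0.0]
contact_force: [0.9, -0.7, -0.4]
gripper_width: 59.8
```

```bash
cat > look.py <<'E'
from h import *
import sys
n=sys.argv[1]
st(); m=arm.camera_model('wrist'); p,d=arm.get_image('wrist'); cv2.imwrite(f'pics/{n}.png',p[:,:,::-1]); np.save(f'pics/{n}.npy',[m],allow_pickle=True); st()
E
python3 look.py w2
```

```text
t 2.23 pos [553.6 254.7 229.5] toolx [-0.999 -0.038 -0.   ] tooly [-0.038  0.999  0.   ] toolz [ 0.  0. -1.] F [ 0.9 -0.7 -0.4] T [-0.04 -0.09 -0.04] w 59.8 j [ 0.7   0.36 -0.04  0.   -1.18 -2.23]
t 2.28 pos [552.2 252.1 229.5] toolx [-0.999 -0.038  0.002] tooly [-0.038  0.999 -0.001] toolz [-0.002 -0.001 -1.   ] F [-0.3 -0.8 -0.2] T [-0.08  0.05 -0.01] w 59.9 j [ 0.69  0.36 -0.04 -0.   -1.18 -2.23]
```

View pics/w2.png

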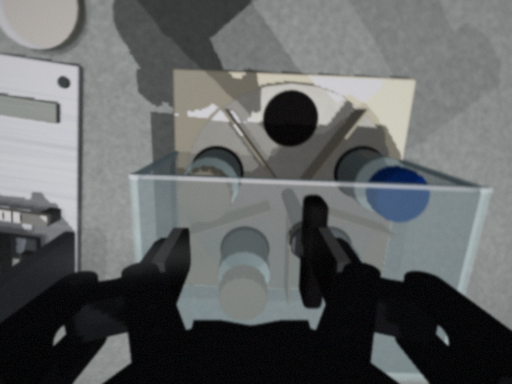

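```bash
python3 -c "
from h import *
m=np.load('pics/w2.npy',allow_pickle=True)[0]
p=cv2.imread('pics/w2.png')[:,:,::-1]; crop(p,270,150,190,160,4,'pics/w2c.png')
print(unproj(m,397,195,129),'hole',unproj(m,290,118,24))
for q in [(584,299.5,186),(544,298,186),(624,301,186)]: print(proj(m,q))
"
```

```text
[553.9778069 377.5941275 129.       ] hole [497.82355492 297.76249878  24.        ]
[314.03899061 257.21987399]
[317.45617185 200.20315236]
[310.92934689 308.66554807]
```

View pics/w2c.png

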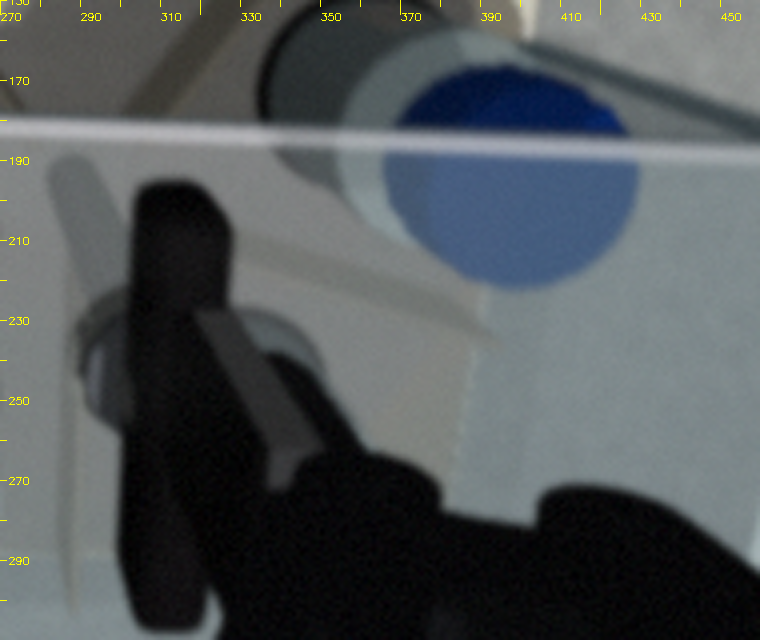

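Emit:
servo_tool:
  rows:
    - {"fingers": 6,"x": -1.66,"y": 2.27,"z": 0,"turn": 0}
    - {"fingers": 6,"x": -1.66,"y": 2.26,"z": 0,"turn": 0}
    - {"fingers": 6,"x": 0,"y": 0,"z": 1,"turn": 0}
    - {"fingers": 6,"x": 0,"y": 0,"z": 2.5,"turn": 0}
    - {"fingers": 6,"x": 0,"y": 0,"z": 2.2,"turn": 0}
    - {"fingers": 6,"x": 0,"y": 0,"z": 0.9,"turn": 0}
    - {"fingers": 3,"x": 0,"y": 0,"z": 0,"turn": 0}
    - {"fingers": 2,"x": 0,"y": 0,"z": 0,"turn": 0}

```text
clock: 2.95
position: [583.6, 295.5, 165.7]
ee_rot: [-0.016, 1.0, -0.0, -0.0]
contact_force: [-0.2, -0.4, -0.3]
gripper_width: 36.7
```

```bash
python3 look.py w3
```

```text
t 2.95 pos [583.6 295.5 165.7] toolx [-0.999 -0.033  0.   ] tooly [-0.033  0.999 -0.001] toolz [-0.    -0.001 -1.   ] F [-0.2 -0.4 -0.3] T [ 0.07 -0.03  0.03] w 36.7 j [ 0.72  0.48 -0.01  0.   -1.08 -2.25]
t 3.0 pos [584.2 296.1 166.8] toolx [-0.999 -0.033 -0.002] tooly [-0.033  0.999  0.001] toolz [ 0.002  0.001 -1.   ] F [ 0.8 -0.3  1. ] T [ 0.04 -0.02  0.01] w 29.3 j [ 0.72  0.48 -0.    0.   -1.08 -2.25]
```

View pics/w3.png

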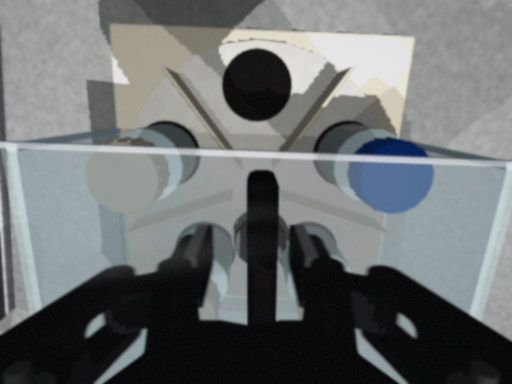

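Emit:
servo_tool:
  rows:
    - {"fingers": 3,"x": 0,"y": 0.25,"z": 0.3,"turn": 0}
    - {"fingers": 1,"x": 0,"y": 0,"z": 0,"turn": 0}
    - {"fingers": 0.5,"x": 0,"y": 0,"z": 0,"turn": 0}
    - {"fingers": 0.5,"x": 0,"y": 0,"z": 0,"turn": 0}
    - {"fingers": 0.5,"x": 0,"y": 0,"z": 0,"turn": 0}

```text
clock: 3.42
position: [583.8, 300.5, 163.6]
ee_rot: [-0.017, 1.0, 0.001, 0.001]
contact_force: [-1.4, 4.6, 3.5]
gripper_width: 13.2
```

```bash
python3 -c "
from h import *
st()"
```

```text
t 3.42 pos [583.8 300.5 163.6] toolx [-0.999 -0.035 -0.002] tooly [-0.035  0.999  0.002] toolz [ 0.002  0.003 -1.   ] F [-1.4  4.6  3.5] T [ 1.24  0.56 -0.02] w 13.2 j [ 0.72  0.49 -0.   -0.   -1.08 -2.26]
```

Emit:
servo_tool:
  rows:
    - {"fingers": 0.5,"x": 0,"y": 0,"z": 0,"turn": -1}
    - {"fingers": 0.5,"x": 0,"y": 0,"z": 0,"turn": -2}
    - {"fingers": 0.5,"x": 0,"y": 0,"z": 0,"turn": -3}
    - {"fingers": 0.5,"x": 0,"y": 0,"z": 0,"turn": -4}
    - {"fingers": 0.5,"x": 0,"y": 0,"z": 0,"turn": -4}
    - {"fingers": 0.5,"x": 0,"y": 0,"z": 0,"turn": -4}
    - {"fingers": 0.5,"x": 0,"y": 0,"z": 0,"turn": -4}
    - {"fingers": 0.5,"x": 0,"y": 0,"z": 0,"turn": -4}
    - {"fingers": 0.5,"x": 0,"y": 0,"z": 0,"turn": -4}
    - {"fingers": 0.5,"x": 0,"y": 0,"z": 0,"turn": -4}

```text
clock: 4.25
position: [584.3, 298.9, 163.6]
ee_rot: [-0.311, 0.951, -0.0, 0.001]
contact_force: [0.4, 0.7, 4.4]
gripper_width: 12.9
```

Emit:
servo_tool:
  rows:
    - {"fingers": 0.5,"x": 0,"y": 0,"z": 0,"turn": -4}
    - {"fingers": 0.5,"x": 0,"y": 0,"z": 0,"turn": -4}
    - {"fingers": 0.5,"x": 0,"y": 0,"z": 0,"turn": -4}
    - {"fingers": 0.5,"x": 0,"y": 0,"z": 0,"turn": -4}
    - {"fingers": 0.5,"x": 0,"y": 0,"z": 0,"turn": -4}
    - {"fingers": 0.5,"x": 0,"y": 0,"z": 0,"turn": -4}
    - {"fingers": 0.5,"x": 0,"y": 0,"z": 0,"turn": -4}
    - {"fingers": 0.5,"x": 0,"y": 0,"z": 0,"turn": -3.5}
    - {"fingers": 0.5,"x": 0,"y": 0,"z": 0,"turn": -2.5}
    - {"fingers": 0.5,"x": 0,"y": 0,"z": 0,"turn": -1.5}

```text
clock: 5.08
position: [585.8, 297.8, 163.6]
ee_rot: [-0.585, 0.811, -0.002, 0.002]
contact_force: [5.6, -2.4, 1.4]
gripper_width: 12.8
```

```bash
python3 -c "
from h import *
st()
for n in ['top','scene']:
    p,d=arm.get_image(n); cv2.imwrite(f'pics/{n}1.png',p[:,:,::-1])
    crop(p,*( (85,115,125,120) if n=='top' else (260,210,190,165)),5 if n=='top' else 4,f'pics/{n}1c.png')
st()"
```

```text
t 5.08 pos [585.8 297.8 163.6] toolx [-0.316 -0.949 -0.001] tooly [-0.949  0.316 -0.005] toolz [ 0.004 -0.001 -1.   ] F [ 5.6 -2.4  1.4] T [-0.58 -1.29 -0.13] w 12.8 j [ 0.72  0.49 -0.01  0.   -1.08 -1.04]
t 5.18 pos [585.7 297.8 163.6] toolx [-0.317 -0.948 -0.   ] tooly [-0.948  0.317 -0.004] toolz [ 0.004 -0.001 -1.   ] F [ 5.1 -2.1  2.6] T [-0.52 -1.28  0.08] w 12.9 j [ 0.72  0.49 -0.01  0.   -1.08 -1.04]
```

View pics/top1c.png

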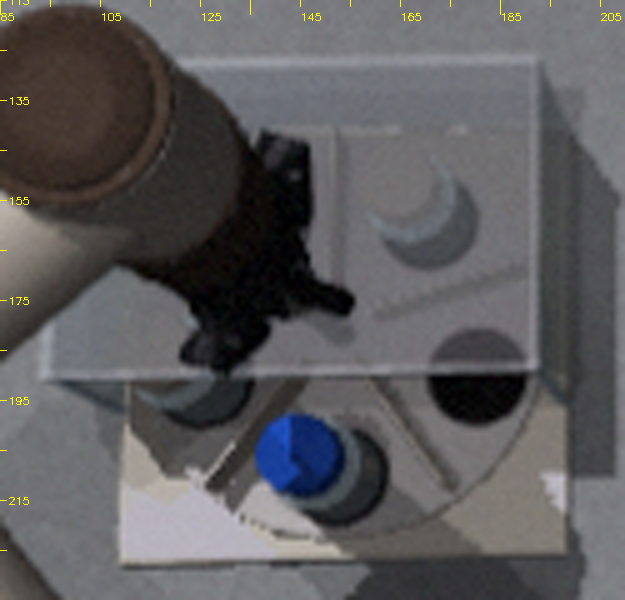

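View pics/scene1c.png

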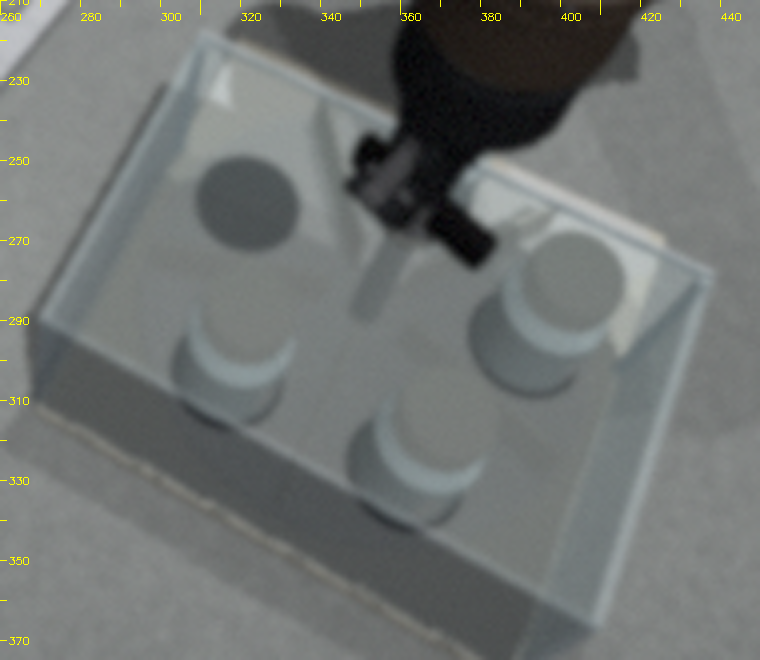

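```bash
python3 -c "
from h import *
m=arm.camera_model('top')
print(unproj(m,85+299/5,115+456/5,129))
"
```

```text
[495.41394389 300.73487225 129.        ]
```

Emit:
servo_tool:
  rows:
    - {"fingers": 4,"x": 0,"y": 0,"z": 0,"turn": 0}
    - {"fingers": 5,"x": 0,"y": 0,"z": 0,"turn": 0}
    - {"fingers": 6,"x": 0,"y": 0,"z": 0,"turn": 0}
    - {"fingers": 8,"x": 0,"y": 0,"z": -1.0,"turn": 0}
    - {"fingers": 8.4,"x": 0,"y": 0,"z": -3.0,"turn": 0}
    - {"fingers": 8.4,"x": 0,"y": 0,"z": -3,"turn": 0}

```text
clock: 5.68
position: [582.5, 298.5, 232.0]
ee_rot: [-0.584, 0.812, -0.0, -0.002]
contact_force: [0.2, 0.5, 0.5]
gripper_width: 83.3
```

```bash
python3 look.py w4
```

```text
t 5.68 pos [582.5 298.5 232. ] toolx [-0.318 -0.948  0.004] tooly [-0.948  0.318  0.002] toolz [-0.003 -0.003 -1.   ] F [0.2 0.5 0.5] T [ 0.07 -0.08 -0.01] w 83.3 j [ 0.72  0.44  0.09  0.   -1.23 -1.04]
t 5.73 pos [586.1 300.1 241.2] toolx [-0.317 -0.949 -0.007] tooly [-0.949  0.317 -0.009] toolz [ 0.011  0.004 -1.   ] F [1.2 0.8 6. ] T [ 0.04 -0.29 -0.02] w 84.0 j [ 0.72  0.43  0.1   0.   -1.23 -1.04]
```

View pics/w4.png

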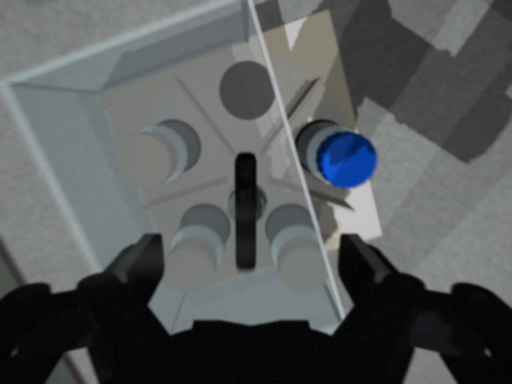

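Emit:
servo_tool:
  rows:
    - {"fingers": 8.4,"x": 0.9,"y": 2.8,"z": 0,"turn": 0}
    - {"fingers": 8.4,"x": 0.9,"y": 2.8,"z": 0,"turn": 0}
    - {"fingers": 8.4,"x": 0.9,"y": 2.8,"z": 0,"turn": 7.1}
    - {"fingers": 8.4,"x": 0,"y": 0,"z": 0,"turn": 7.1}
    - {"fingers": 8.4,"x": 0,"y": 0,"z": 0,"turn": 7.1}
    - {"fingers": 8.4,"x": 0,"y": 0,"z": 0,"turn": 7.1}
    - {"fingers": 8.4,"x": 0,"y": 0,"z": 0,"turn": 7.1}
    - {"fingers": 8.4,"x": 0,"y": 0,"z": 0,"turn": 7.1}
    - {"fingers": 8.4,"x": 0,"y": 0,"z": 0,"turn": 7.1}
    - {"fingers": 8.4,"x": 0,"y": 0,"z": 0,"turn": 7.1}

```text
clock: 6.57
position: [495.1, 300.3, 233.0]
ee_rot: [-0.125, 0.992, 0.0, 0.0]
contact_force: [0.1, 0.1, 0.4]
gripper_width: 84.0
```

Emit:
servo_tool:
  rows:
    - {"fingers": 8.4,"x": 0,"y": 0,"z": 0,"turn": 7.1}
    - {"fingers": 8.4,"x": 0,"y": 0,"z": 0,"turn": 7.1}
    - {"fingers": 8.4,"x": 0,"y": 0,"z": 0,"turn": 0.5}
    - {"fingers": 8.4,"x": 0,"y": 0,"z": 0,"turn": 0}

```text
clock: 6.9
position: [495.1, 300.3, 232.8]
ee_rot: [-0.001, 1.0, 0.0, 0.0]
contact_force: [-0.6, 0.4, -0.5]
gripper_width: 83.8
```

```bash
python3 look.py w5; python3 -c "
from h import *
m=np.load('pics/w4.npy',allow_pickle=True)[0]; print(unproj(m,346,160,129))"
```

```text
t 6.9 pos [495.1 300.3 232.8] toolx [-1.    -0.002 -0.   ] tooly [-0.002  1.     0.   ] toolz [ 0.  0. -1.] F [-0.6  0.4 -0.5] T [-0.01 -0.01 -0.01] w 83.8 j [ 0.82  0.31 -0.11  0.   -1.16 -2.39]
t 6.95 pos [495.1 300.3 232.7] toolx [-1.    -0.002 -0.   ] tooly [-0.002  1.     0.   ] toolz [ 0.  0. -1.] F [ 0.8  0.1 -0.1] T [0.01 0.04 0.01] w 83.7 j [ 0.82  0.31 -0.11  0.   -1.16 -2.39]
[501.06793234 300.86519996 129.        ]
```

View pics/w5.png

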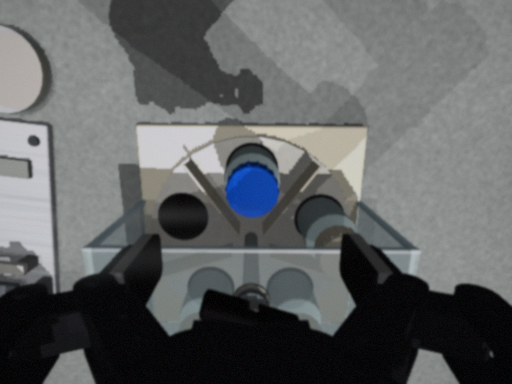

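```bash
python3 -c "
from h import *
m=np.load('pics/w5.npy',allow_pickle=True)[0]; p=cv2.imread('pics/w5.png')
g=p.astype(int); M=(g[:,:,0]>110)&(g[:,:,2]<60); M[:140]=0; ys,xs=np.nonzero(M); print(xs.min(),xs.max(),ys.min(),ys.max(),xs.mean(),ys.mean(),M.sum())
print(unproj(m,252,190,129), unproj(m,(xs.min()+xs.max())/2,190,129))
for a in np.arange(0,6.3,1.57): print(proj(m,(495.4+22.5*np.cos(a),300.7+22.5*np.sin(a),129)))
crop(p[:,:,::-1],200,130,110,100,6,'pics/w5c.png')"
```

```text
225 279 165 217 251.81712424383434 191.50069799906933 2149
[496.63263875 302.6120271  129.        ] [496.63263875 302.6120271  129.        ]
[249.68236431 214.00491141]
[276.62456848 188.63791356]
[249.79900052 161.95024257]
[222.80138111 188.4663498 ]
[249.59856073 214.00465903]
```

View pics/w5c.png

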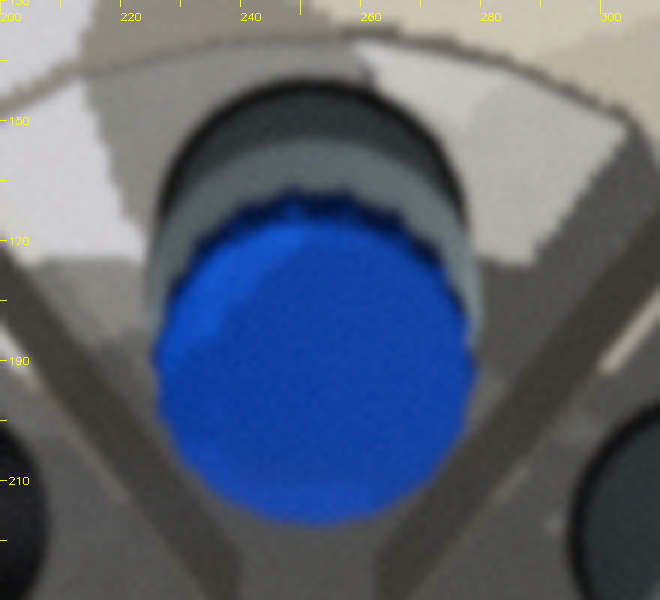

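Emit:
servo_tool:
  rows:
    - {"fingers": 8.4,"x": -0.16,"y": 0.13,"z": 1.5,"turn": 0}
    - {"fingers": 8.4,"x": 0,"y": 0,"z": 3,"turn": 0}
    - {"fingers": 8.4,"x": 0,"y": 0,"z": 3.5,"turn": 0}
    - {"fingers": 8,"x": 0,"y": 0,"z": 3,"turn": 0}
    - {"fingers": 7,"x": 0,"y": 0,"z": 1.5,"turn": 0}
    - {"fingers": 6,"x": 0,"y": 0,"z": 0.7,"turn": 0}
    - {"fingers": 5.4,"x": 0,"y": 0,"z": 0,"turn": 0}
    - {"fingers": 5.2,"x": 0,"y": 0,"z": 0,"turn": 0}

```text
clock: 7.62
position: [497.4, 302.0, 101.1]
ee_rot: [-0.0, 1.0, 0.0, 0.001]
contact_force: [1.3, 0.5, 0.2]
gripper_width: 52.4
```

```bash
python3 look.py w6
```

```text
t 7.62 pos [497.4 302.  101.1] toolx [-1.    -0.    -0.001] tooly [-0.     1.     0.001] toolz [ 0.001  0.001 -1.   ] F [1.3 0.5 0.2] T [ 0.03 -0.04  0.07] w 52.4 j [ 0.82  0.44 -0.27  0.   -0.86 -2.39]
t 7.67 pos [497.7 302.3 101.8] toolx [-1.    -0.    -0.002] tooly [-0.     1.     0.002] toolz [ 0.002  0.002 -1.   ] F [-0.3  0.5 -0.8] T [0.04 0.01 0.02] w 52.1 j [ 0.82  0.43 -0.27  0.   -0.86 -2.4 ]
```

View pics/w6.png

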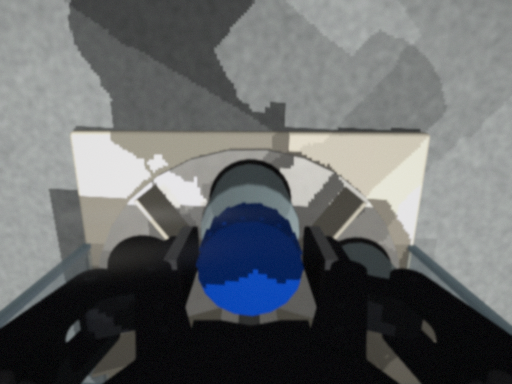

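Emit:
servo_tool:
  rows:
    - {"fingers": 4.2,"x": 0,"y": 0,"z": 0,"turn": 0}
    - {"fingers": 3.5,"x": 0,"y": 0,"z": 0,"turn": 0}
    - {"fingers": 3.5,"x": 0,"y": 0,"z": 0,"turn": 0}
    - {"fingers": 3.5,"x": 0,"y": 0,"z": 0,"turn": 0}

```text
clock: 8.0
position: [497.9, 302.4, 102.5]
ee_rot: [0.0, 1.0, 0.001, 0.002]
contact_force: [-0.0, 0.5, 5.7]
gripper_width: 43.1
```

Emit:
servo_tool:
  rows:
    - {"fingers": 3.5,"x": 0,"y": 0,"z": -0.3,"turn": 0}
    - {"fingers": 3.5,"x": 0,"y": 0,"z": -0.7,"turn": 0}
    - {"fingers": 3.5,"x": 0,"y": 0,"z": -1.0,"turn": 0}

```text
clock: 8.25
position: [495.8, 300.8, 119.7]
ee_rot: [0.001, 1.0, -0.001, -0.001]
contact_force: [0.0, 0.1, -1.5]
gripper_width: 43.3
```

```bash
python3 look.py w7
```

```text
t 8.25 pos [495.8 300.8 119.7] toolx [-1.     0.001  0.003] tooly [ 0.001  1.    -0.002] toolz [-0.003 -0.002 -1.   ] F [ 0.   0.1 -1.5] T [ 0.03  0.01 -0.  ] w 43.3 j [ 0.82  0.41 -0.25 -0.   -0.91 -2.4 ]
t 8.3 pos [497.4 301.9 122.7] toolx [-1.     0.    -0.002] tooly [0.    1.    0.001] toolz [ 0.002  0.001 -1.   ] F [ 0.4 -0.1  0.2] T [ 0.06 -0.1  -0.02] w 43.5 j [ 0.82  0.41 -0.25  0.   -0.91 -2.4 ]
```

View pics/w7.png

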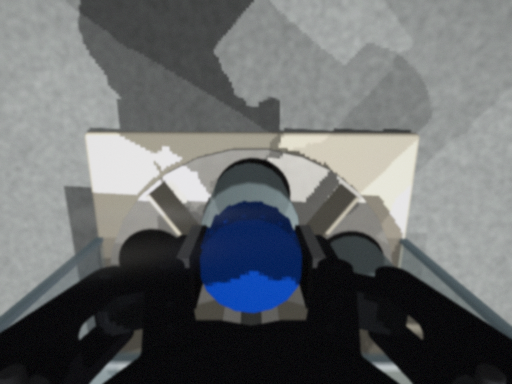

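Emit:
servo_tool:
  rows:
    - {"fingers": 3.5,"x": 0,"y": 0,"z": -2,"turn": 0}
    - {"fingers": 3.5,"x": 0,"y": 0,"z": -3.5,"turn": 0}
    - {"fingers": 3.5,"x": 0,"y": 0,"z": -4,"turn": 0}
    - {"fingers": 3.5,"x": 0,"y": -1,"z": -3.8,"turn": 0}
    - {"fingers": 3.5,"x": 0,"y": -2,"z": -3,"turn": 0}
    - {"fingers": 3.5,"x": -0.5,"y": -3.0,"z": -0.7,"turn": 0}
    - {"fingers": 3.5,"x": -1.0,"y": -3.6,"z": 0,"turn": 0}
    - {"fingers": 3.5,"x": -1.5,"y": -3.8,"z": 0,"turn": 0}
    - {"fingers": 3.5,"x": -1.5,"y": -3.8,"z": 0,"turn": 0}
    - {"fingers": 3.5,"x": -1.5,"y": -3.8,"z": 0,"turn": 0}

```text
clock: 9.13
position: [556.5, 89.8, 291.0]
ee_rot: [0.0, 1.0, 0.0, 0.0]
contact_force: [0.6, 1.3, -2.6]
gripper_width: 43.3
```

Emit:
servo_tool:
  rows:
    - {"fingers": 3.5,"x": -1.5,"y": -3.8,"z": 0,"turn": 0}
    - {"fingers": 3.5,"x": -1.5,"y": -3.8,"z": 0,"turn": 0}
    - {"fingers": 3.5,"x": -1.5,"y": -3.8,"z": 0,"turn": 0}
    - {"fingers": 3.5,"x": -1.5,"y": -2.5,"z": 0,"turn": 0}
    - {"fingers": 3.5,"x": -1.5,"y": -1,"z": 0,"turn": 0}
    - {"fingers": 3.5,"x": -1,"y": 0,"z": 0,"turn": 0}

```text
clock: 9.63
position: [642.1, -60.8, 290.0]
ee_rot: [0.003, 1.0, -0.0, -0.0]
contact_force: [0.8, 0.7, -1.0]
gripper_width: 43.3
```

```bash
python3 look.py w8
```

```text
t 9.63 pos [642.1 -60.8 290. ] toolx [-1.     0.005  0.   ] tooly [ 0.005  1.    -0.   ] toolz [-0. -0. -1.] F [ 0.8  0.7 -1. ] T [ 0.04 -0.04  0.02] w 43.3 j [ 0.16  0.39  0.16  0.   -1.34 -1.73]
t 9.68 pos [643.5 -59.5 289.4] toolx [-1.     0.004 -0.   ] tooly [ 0.004  1.    -0.   ] toolz [ 0. -0. -1.] F [ 2.6  0.8 -1.2] T [-0.03 -0.38 -0.03] w 43.4 j [ 0.16  0.39  0.16  0.   -1.34 -1.73]
```

View pics/w8.png

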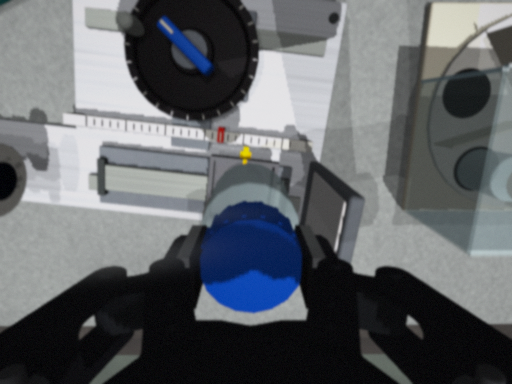

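```bash
python3 -c "
from h import *
m=np.load('pics/w8.npy',allow_pickle=True)[0]; p=cv2.imread('pics/w8.png')
crop(p[:,:,::-1],150,95,180,120,4,'pics/w8c.png')
for n,q in [('tray corner near -y',(-43,-43)),('near +y',(-43,43)),('far +y',(43,43))]:
    X=np.array([675.3,-74])+q[0]*np.array([.993,-.121])+q[1]*np.array([.121,.993]); print(n,X,proj(m,(*X,60)))
"
```

```text
tray corner near -y [ 627.398 -111.496] [208.17698205 150.7782334 ]
near +y [637.804 -26.098] [277.69042352 158.83467653]
far +y [723.202 -36.504] [268.55680371 223.70415093]
```

View pics/w8c.png

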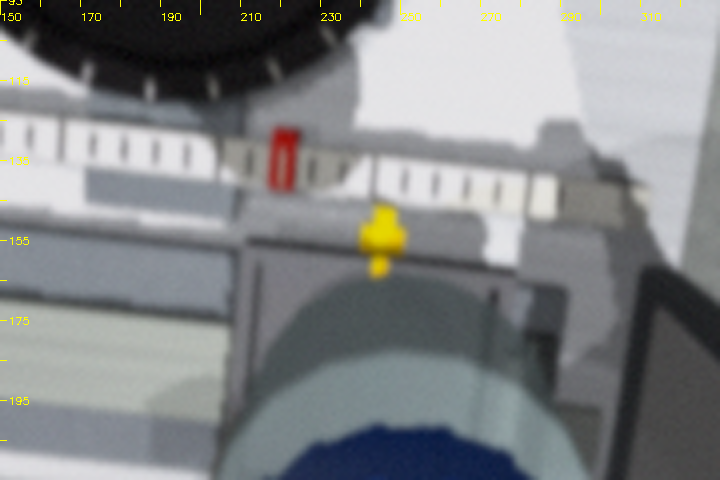

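Emit:
servo_tool:
  rows:
    - {"fingers": 3.5,"x": -1.6,"y": -0.6,"z": 0,"turn": 0}
    - {"fingers": 3.5,"x": -1.7,"y": -0.65,"z": 1,"turn": 0}
    - {"fingers": 3.5,"x": 0,"y": 0,"z": 3,"turn": 0}
    - {"fingers": 3.5,"x": 0,"y": 0,"z": 3,"turn": 0}
    - {"fingers": 3.5,"x": 0,"y": 0,"z": 2.5,"turn": 0}
    - {"fingers": 3.5,"x": 0,"y": 0,"z": 1.5,"turn": 0}
    - {"fingers": 3.5,"x": 0,"y": 0,"z": 0,"turn": 0}

```text
clock: 10.27
position: [671.3, -69.5, 175.5]
ee_rot: [0.001, 1.0, 0.0, -0.005]
contact_force: [0.6, 1.3, -2.5]
gripper_width: 43.3
```

```bash
python3 look.py w9; python3 -c "
from h import *
for n in ['top','scene']:
    p,d=arm.get_image(n); cv2.imwrite(f'pics/{n}2.png',p[:,:,::-1])
    crop(p,*( (225,90,135,140) if n=='top' else (60,120,230,160)),4 if n=='top' else 3,f'pics/{n}2c.png')
"
```

```text
t 10.27 pos [671.3 -69.5 175.5] toolx [-1.     0.001  0.01 ] tooly [0.001 1.    0.   ] toolz [-0.01  0.   -1.  ] F [ 0.6  1.3 -2.5] T [ 0.12  0.07 -0.04] w 43.3 j [ 0.14  0.51  0.07 -0.   -1.14 -1.71]
t 10.32 pos [672.9 -69.8 178.4] toolx [-1.     0.001  0.005] tooly [ 0.001  1.    -0.   ] toolz [-0.005 -0.    -1.   ] F [-0.1  0.6 -0.5] T [ 0.05 -0.02 -0.01] w 43.3 j [ 0.13  0.51  0.08 -0.   -1.14 -1.71]
```

View pics/w9.png

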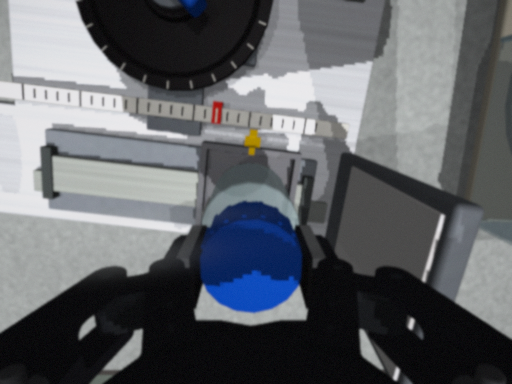

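View pics/scene2c.png

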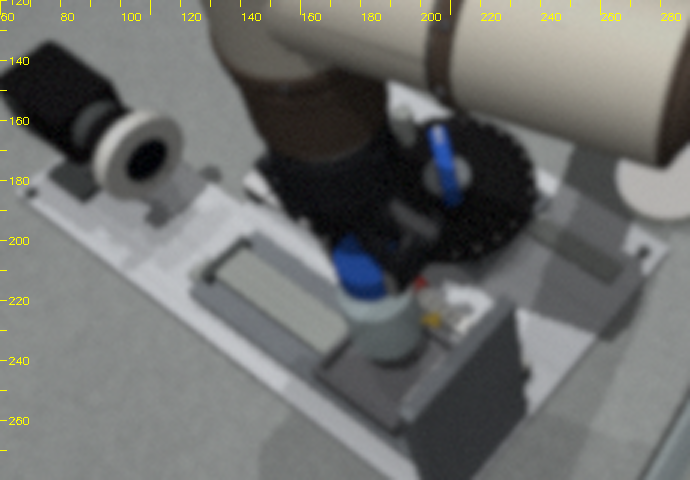

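View pics/top2c.png

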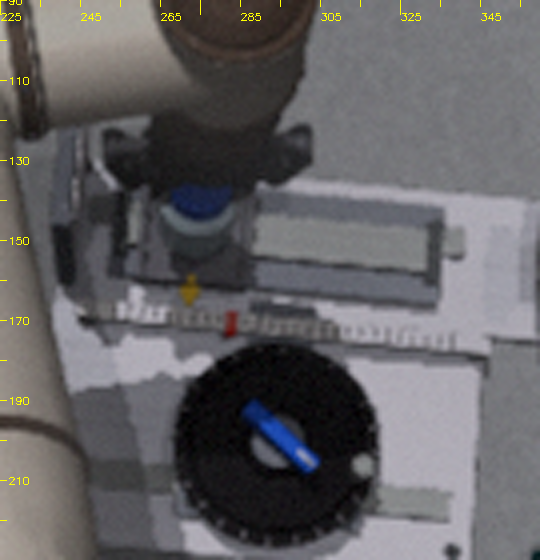

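Emit:
servo_tool:
  rows:
    - {"fingers": 3.5,"x": -0.35,"y": -0.3,"z": 1.5,"turn": 0}
    - {"fingers": 3.5,"x": 0,"y": 0,"z": 1.8,"turn": 0}
    - {"fingers": 3.5,"x": 0,"y": 0,"z": 1.0,"turn": 0}
    - {"fingers": 3.5,"x": 0,"y": 0,"z": 0.5,"turn": 0}
    - {"fingers": 3.5,"x": 0,"y": 0,"z": 0.2,"turn": 0}
    - {"fingers": 3.5,"x": 0,"y": 0,"z": 0,"turn": 0}

```text
clock: 10.92
position: [678.3, -73.1, 131.0]
ee_rot: [0.0, 1.0, -0.0, 0.0]
contact_force: [0.2, 0.4, -1.8]
gripper_width: 43.4
```

```bash
python3 look.py w10
```

```text
t 10.92 pos [678.3 -73.1 131. ] toolx [-1.     0.001 -0.001] tooly [ 0.001  1.    -0.   ] toolz [ 0.001 -0.    -1.   ] F [ 0.2  0.4 -1.8] T [ 0.   -0.01 -0.03] w 43.4 j [ 0.13  0.56  0.03  0.   -1.04 -1.7 ]
t 10.97 pos [678.5 -73.1 131.4] toolx [-1.     0.001 -0.002] tooly [ 0.001  1.    -0.   ] toolz [ 0.002 -0.    -1.   ] F [-0.  -0.2 -1.7] T [-0.04  0.01  0.01] w 43.3 j [ 0.13  0.56  0.03  0.   -1.04 -1.7 ]
```

View pics/w10.png

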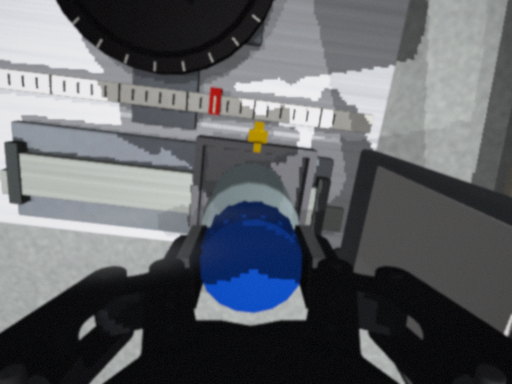

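Emit:
servo_tool:
  rows:
    - {"fingers": 3.5,"x": 0.1,"y": 0,"z": 0.3,"turn": 0}
    - {"fingers": 3.5,"x": 0,"y": 0,"z": 0.15,"turn": 0}
    - {"fingers": 3.5,"x": 0,"y": 0,"z": 0,"turn": 0}

```text
clock: 11.22
position: [676.8, -73.1, 125.9]
ee_rot: [0.001, 1.0, 0.0, 0.0]
contact_force: [-0.0, 0.1, -1.8]
gripper_width: 43.3
```

Emit:
servo_tool:
  rows:
    - {"fingers": 3.5,"x": 0,"y": 0,"z": 0.1,"turn": 0}
    - {"fingers": 3.5,"x": 0,"y": 0,"z": 0,"turn": 0}

```text
clock: 11.38
position: [677.2, -73.2, 125.6]
ee_rot: [0.0, 1.0, -0.0, 0.0]
contact_force: [-0.4, 0.5, 0.8]
gripper_width: 43.4
```

Emit:
servo_tool:
  rows:
    - {"fingers": 4.5,"x": 0,"y": 0,"z": 0,"turn": 0}
    - {"fingers": 5,"x": 0,"y": 0,"z": 0,"turn": 0}
    - {"fingers": 6,"x": 0,"y": 0,"z": 0,"turn": 0}
    - {"fingers": 7,"x": 0,"y": 0,"z": 0,"turn": 0}
    - {"fingers": 7.5,"x": 0,"y": 0,"z": 0,"turn": 0}
    - {"fingers": 7.5,"x": 0,"y": 0,"z": -1,"turn": 0}
    - {"fingers": 7.5,"x": 0,"y": 0,"z": -3,"turn": 0}
    - {"fingers": 7.5,"x": 0,"y": 0,"z": -3.5,"turn": 0}
    - {"fingers": 7.5,"x": 0,"y": 0,"z": -2,"turn": 0}

```text
clock: 12.13
position: [678.3, -73.5, 224.8]
ee_rot: [0.0, 1.0, -0.001, 0.003]
contact_force: [0.1, -0.9, 0.4]
gripper_width: 75.1
```

```bash
python3 look.py w11
```

```text
t 12.13 pos [678.3 -73.5 224.8] toolx [-1.     0.    -0.006] tooly [ 0.     1.    -0.001] toolz [ 0.006 -0.001 -1.   ] F [ 0.1 -0.9  0.4] T [ 0.01 -0.12 -0.01] w 75.1 j [ 0.13  0.48  0.15  0.   -1.23 -1.7 ]
t 12.18 pos [680.2 -73.7 229.2] toolx [-1.    -0.    -0.013] tooly [-0.     1.    -0.002] toolz [ 0.013 -0.002 -1.   ] F [ 2.1 -0.3  3.8] T [-0.02 -0.13 -0.03] w 74.9 j [ 0.13  0.48  0.15  0.   -1.23 -1.7 ]
```

View pics/w11.png

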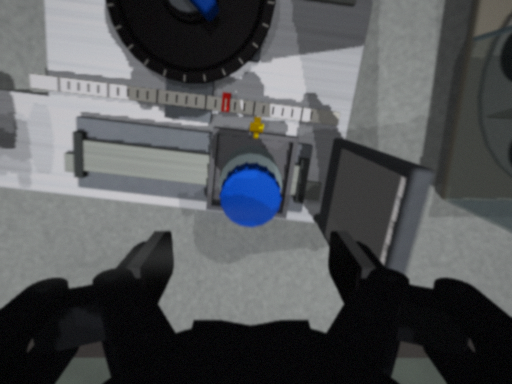

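Emit:
servo_tool:
  rows:
    - {"fingers": 7.5,"x": 2.5,"y": -1.5,"z": 0,"turn": 0}
    - {"fingers": 7,"x": 3.4,"y": -2.1,"z": 0,"turn": 0}
    - {"fingers": 6,"x": 3.4,"y": -2.1,"z": 0,"turn": 0}
    - {"fingers": 5,"x": 3.4,"y": -2.1,"z": 0,"turn": 0}
    - {"fingers": 5,"x": 3.4,"y": -2.1,"z": 0,"turn": 0}
    - {"fingers": 5,"x": 3.0,"y": -1.7,"z": 0,"turn": -7}
    - {"fingers": 5,"x": 0,"y": 0,"z": 0,"turn": -7}
    - {"fingers": 5,"x": 0,"y": 0,"z": 0,"turn": -7}
    - {"fingers": 5,"x": 0,"y": 0,"z": 0,"turn": -7}
    - {"fingers": 5,"x": 0,"y": 0,"z": 0,"turn": -7}

```text
clock: 13.02
position: [485.6, -189.3, 220.7]
ee_rot: [-0.303, 0.953, -0.0, 0.001]
contact_force: [0.7, 0.5, 0.6]
gripper_width: 49.9
```

Emit:
servo_tool:
  rows:
    - {"fingers": 5,"x": 0,"y": 0,"z": 0,"turn": -7}
    - {"fingers": 5,"x": 0,"y": 0,"z": 0,"turn": -7}
    - {"fingers": 5,"x": 0,"y": 0,"z": 0,"turn": -7}
    - {"fingers": 5,"x": 0,"y": 0,"z": 0,"turn": -7}
    - {"fingers": 5,"x": 0,"y": 0,"z": 0,"turn": -7}
    - {"fingers": 5,"x": 0,"y": 0,"z": 0,"turn": 0}

```text
clock: 13.52
position: [485.9, -189.0, 220.4]
ee_rot: [-0.574, 0.819, -0.0, 0.0]
contact_force: [-0.4, -0.2, -1.0]
gripper_width: 50.1
```

```bash
python3 look.py w12; python3 -c "
from h import *
p,d=arm.get_image('top'); cv2.imwrite('pics/top3.png',p[:,:,::-1]); crop(p,225,90,135,140,4,'pics/top3c.png')"
```

```text
t 13.52 pos [ 485.9 -189.   220.4] toolx [-0.341 -0.94  -0.   ] tooly [-0.94   0.341 -0.001] toolz [ 0.001 -0.    -1.   ] F [-0.4 -0.2 -1. ] T [ 0.01  0.01 -0.06] w 50.1 j [-0.06  0.22 -0.26  0.   -1.09 -0.29]
t 13.57 pos [ 485.9 -189.   220.4] toolx [-0.345 -0.939 -0.   ] tooly [-0.939  0.345 -0.001] toolz [ 0.001 -0.    -1.   ] F [-0.2  0.1  0.3] T [-0.05  0.04  0.03] w 49.5 j [-0.06  0.22 -0.26  0.   -1.09 -0.29]
```

View pics/w12.png

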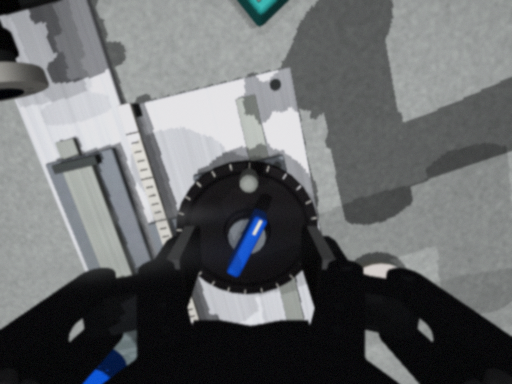

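View pics/top3c.png

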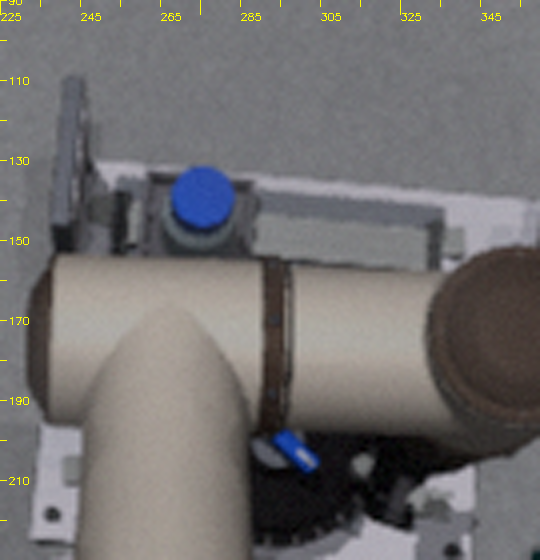

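```bash
python3 -c "
from h import *
m=np.load('pics/w12.npy',allow_pickle=True)[0]; p=cv2.imread('pics/w12.png')
crop(p[:,:,::-1],170,150,160,150,5,'pics/w12c.png')
print('h',unproj(m,249,183,95),'ctr',unproj(m,248,227,55))
"
```

```text
h [ 487.79537669 -188.03461718   95.        ] ctr [ 509.17253869 -133.06881008   55.        ]
```

View pics/w12c.png

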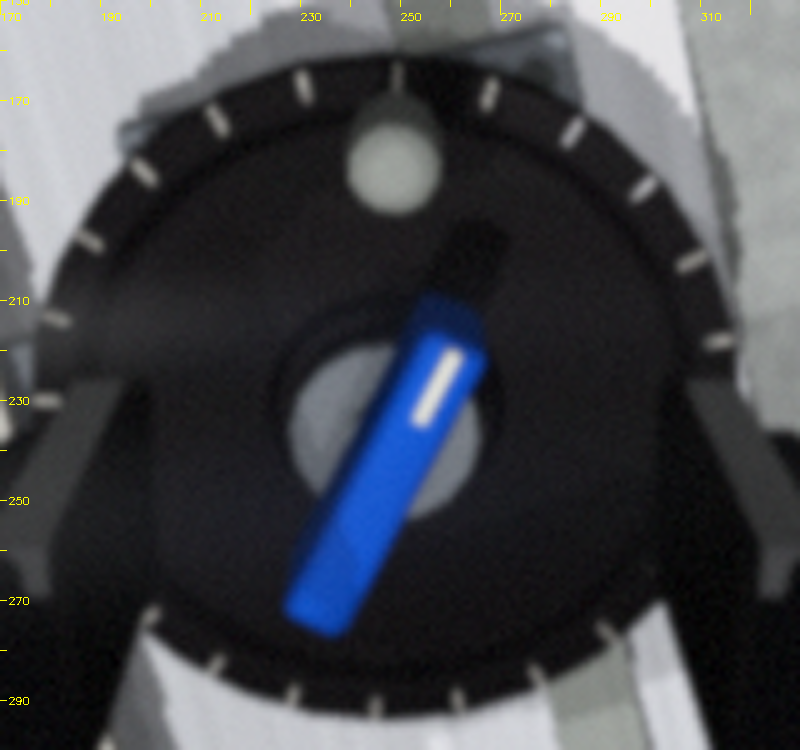

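```bash
python3 -c "
from h import *
m=np.load('pics/w12.npy',allow_pickle=True)[0]
a=unproj(m,261.2,218.4,94);b=unproj(m,233,274.4,94);print(a,b,(a+b)/2,np.linalg.norm(a-b),np.degrees(np.arctan2(*(a-b)[:2][::-1])))
h=unproj(m,248.8,183.5,95);print(h,np.hypot(*(h-(a+b)/2)[:2]))
m=np.load('pics/w8.npy',allow_pickle=True)[0]
t=unproj(m,245.5,146,62);k=unproj(m,221,137,62);yb=np.array([.121,.993]);print(t,k,(k-t)[:2]@yb)
m=np.load('pics/w11.npy',allow_pickle=True)[0]
"
```

```text
[ 488.82857234 -151.75585655   94.        ] [ 534.62446858 -105.72264332   94.        ] [ 511.72652046 -128.73924994   94.        ] 64.93320284522363 -134.85192895660333
[ 488.12542735 -187.65800782   95.        ] 63.46992694726265
[621.5617861  -65.65325956  62.        ] [610.58675351 -95.08193673  62.        ] -30.550655377129615
```

Emit:
servo_tool:
  rows:
    - {"fingers": 5,"x": -0.15,"y": -0.12,"z": 2,"turn": 0}
    - {"fingers": 5,"x": 0,"y": 0,"z": 4,"turn": 0}
    - {"fingers": 5,"x": 0,"y": 0,"z": 4,"turn": 0}
    - {"fingers": 5,"x": 0,"y": 0,"z": 3,"turn": 0}
    - {"fingers": 4.5,"x": 0,"y": 0,"z": 1.7,"turn": 0}
    - {"fingers": 4,"x": 0,"y": 0,"z": 0.7,"turn": 0}
    - {"fingers": 3.5,"x": 0,"y": 0,"z": 0,"turn": 0}

```text
clock: 14.2
position: [486.6, -187.9, 64.4]
ee_rot: [-0.573, 0.82, 0.001, -0.001]
contact_force: [-0.3, -0.3, 0.2]
gripper_width: 35.2
```

```bash
python3 look.py w13
```

```text
t 14.2 pos [ 486.6 -187.9   64.4] toolx [-0.344 -0.939  0.001] tooly [-0.939  0.344  0.003] toolz [-0.003  0.    -1.   ] F [-0.3 -0.3  0.2] T [-0.02 -0.04  0.  ] w 35.2 j [-0.06  0.4  -0.45  0.   -0.72 -0.29]
t 14.25 pos [ 487.8 -188.1   65.9] toolx [-0.344 -0.939  0.   ] tooly [-0.939  0.344  0.   ] toolz [-0. -0. -1.] F [0.8 0.4 0.4] T [ 0.01 -0.04  0.01] w 34.8 j [-0.06  0.4  -0.45  0.   -0.72 -0.29]
```

View pics/w13.png

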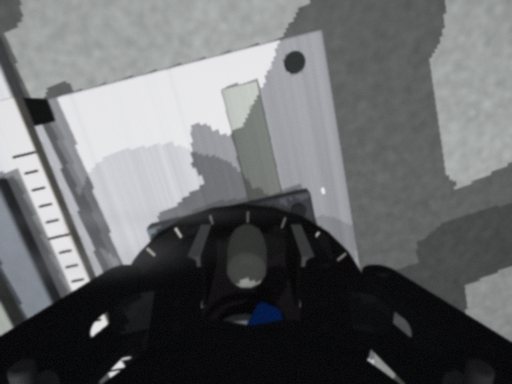

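Emit:
servo_tool:
  rows:
    - {"fingers": 2,"x": 0,"y": 0,"z": 0,"turn": 0}
    - {"fingers": 1,"x": 0,"y": 0,"z": 0,"turn": 0}
    - {"fingers": 1,"x": 0,"y": 0,"z": 0,"turn": 0}
    - {"fingers": 1,"x": 0,"y": 0,"z": 0,"turn": 0}

```text
clock: 14.58
position: [488.6, -188.1, 67.7]
ee_rot: [-0.573, 0.819, -0.001, 0.001]
contact_force: [-0.6, 1.3, 6.5]
gripper_width: 16.3
```

Emit:
servo_tool:
  rows:
    - {"fingers": 1,"x": 0,"y": 0.22,"z": 0,"turn": 2}
    - {"fingers": 1,"x": -0.02,"y": 0.45,"z": 0,"turn": 4}
    - {"fingers": 1,"x": -0.02,"y": 0.45,"z": 0,"turn": 4}
    - {"fingers": 1,"x": -0.02,"y": 0.45,"z": 0,"turn": 4}

```text
clock: 14.92
position: [475.7, -181.1, 67.7]
ee_rot: [-0.468, 0.884, -0.002, 0.002]
contact_force: [1.8, -0.1, 3.5]
gripper_width: 16.3
```

```bash
python3 -c "
from h import *
s,M=st(); P=s['position'][:2]-np.array([510.5,-128.5]); print(np.hypot(*P),np.degrees(np.arctan2(P[1],P[0])), np.degrees(np.arctan2(M[1,1],M[0,1])))"
```

```text
t 14.92 pos [ 475.7 -181.1   67.7] toolx [-0.561 -0.827 -0.002] tooly [-0.827  0.561 -0.005] toolz [ 0.006 -0.001 -1.   ] F [ 1.8 -0.1  3.5] T [ 0.01 -0.31  0.23] w 16.3 j [-0.04  0.38 -0.49  0.   -0.7  -0.55]
63.023662199793435 -123.49251082798958 145.84226072794633
```

Emit:
servo_tool:
  rows:
    - {"fingers": 1,"x": -0.01,"y": 0.45,"z": 0,"turn": 4}
    - {"fingers": 1,"x": -0.01,"y": 0.45,"z": 0,"turn": 4}
    - {"fingers": 1,"x": -0.01,"y": 0.45,"z": 0,"turn": 4}
    - {"fingers": 1,"x": -0.01,"y": 0.45,"z": 0,"turn": 4}
    - {"fingers": 1,"x": -0.01,"y": 0.45,"z": 0,"turn": 4}
    - {"fingers": 1,"x": -0.01,"y": 0.45,"z": 0,"turn": 4}
    - {"fingers": 1,"x": -0.01,"y": 0.45,"z": 0,"turn": 4}
    - {"fingers": 1,"x": -0.01,"y": 0.45,"z": 0,"turn": 4}
    - {"fingers": 1,"x": 0,"y": 0.22,"z": 0,"turn": 2}

```text
clock: 15.67
position: [452.8, -151.6, 67.7]
ee_rot: [-0.19, 0.982, -0.001, 0.004]
contact_force: [2.7, -0.2, 2.1]
gripper_width: 16.1
```

```bash
python3 -c "
from h import *
s,M=st(); P=s['position'][:2]-np.array([510.5,-128.5]); print(np.hypot(*P),np.degrees(np.arctan2(P[1],P[0])), np.degrees(np.arctan2(M[1,1],M[0,1])))
for n in ['top','scene']:
    p,d=arm.get_image(n); cv2.imwrite(f'pics/{n}4.png',p[:,:,::-1])
    crop(p,*( (225,90,135,140) if n=='top' else (100,130,160,130)),4,f'pics/{n}4c.png')
"
```

```text
t 15.67 pos [ 452.8 -151.6   67.7] toolx [-0.928 -0.373 -0.007] tooly [-0.373  0.928 -0.004] toolz [ 0.008 -0.001 -1.   ] F [ 2.7 -0.2  2.1] T [-0.12 -0.86  0.16] w 16.1 j [ 0.02  0.33 -0.57  0.   -0.67 -1.21]
62.130327734634115 -158.2044545879845 111.90213742613771
```

View pics/scene4c.png

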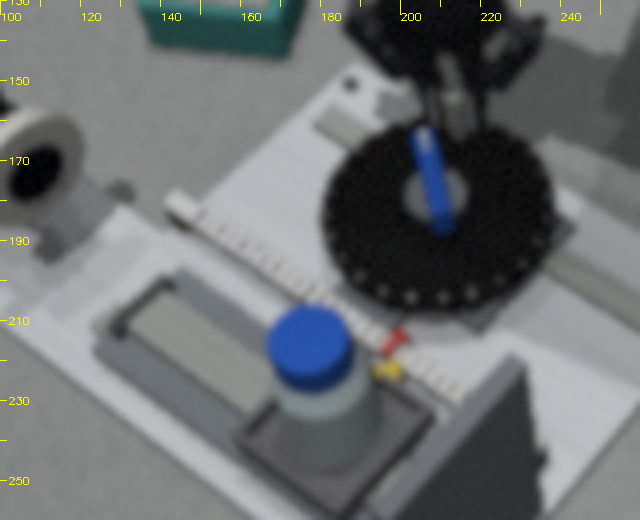

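View pics/top4c.png

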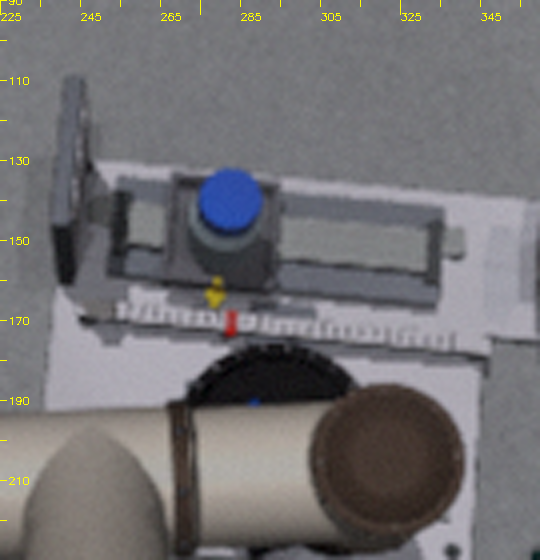

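```bash
python3 -c "
from h import *
p=cv2.imread('pics/top4.png')[:,:,::-1]; crop(p,260,150,40,30,16,'pics/top4d.png')
p=cv2.imread('pics/top0.png')[:,:,::-1]; crop(p,260,150,40,30,16,'pics/top0d.png')
"
```

```text
(no output)
```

View pics/top4d.png

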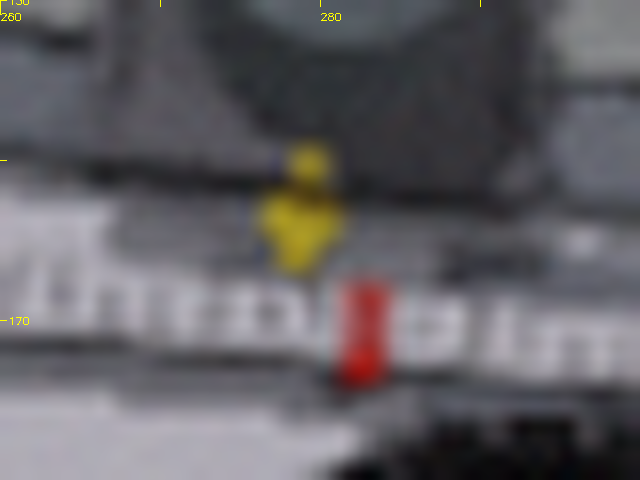

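View pics/top0d.png

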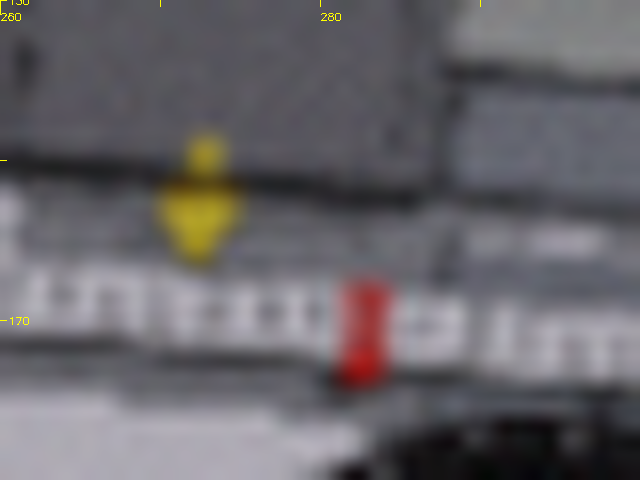

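Emit:
servo_tool:
  rows:
    - {"fingers": 1,"x": 0,"y": 0.3,"z": 0,"turn": 3}
    - {"fingers": 1,"x": 0,"y": 0.45,"z": 0,"turn": 4}
    - {"fingers": 1,"x": 0,"y": 0.45,"z": 0,"turn": 4}
    - {"fingers": 1,"x": 0,"y": 0.35,"z": 0,"turn": 3}
    - {"fingers": 1,"x": 0,"y": 0.22,"z": 0,"turn": 2}
    - {"fingers": 1,"x": 0,"y": 0,"z": 0,"turn": 0}

```text
clock: 16.27
position: [448.8, -134.4, 67.6]
ee_rot: [-0.053, 0.999, -0.0, 0.005]
contact_force: [5.5, 3.2, 4.5]
gripper_width: 16.2
```

```bash
cat > tp.py <<'E'
from h import *
import sys
n=sys.argv[1]
s,M=st(); P=s['position'][:2]-np.array([510.5,-128.5]); print(np.hypot(*P),np.degrees(np.arctan2(P[1],P[0])), np.degrees(np.arctan2(M[1,1],M[0,1])))
p,d=arm.get_image('top'); cv2.imwrite(f'pics/{n}.png',p[:,:,::-1])
crop(p,260,150,40,30,16,f'pics/{n}d.png')
E
python3 tp.py top5
```

```text
t 16.27 pos [ 448.8 -134.4   67.6] toolx [-0.994 -0.106 -0.009] tooly [-0.106  0.994 -0.001] toolz [ 0.009 -0.    -1.   ] F [5.5 3.2 4.5] T [ 0.74 -1.21  0.18] w 16.2 j [ 0.06  0.32 -0.59  0.   -0.66 -1.52]
61.94823614112175 -174.51791810647526 96.06446160821297
```

View pics/top5d.png

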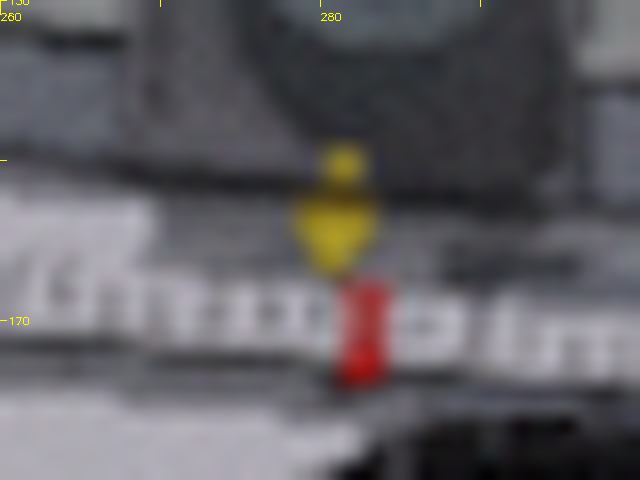

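Emit:
servo_tool:
  rows:
    - {"fingers": 3,"x": 0,"y": 0,"z": 0,"turn": 0}
    - {"fingers": 4,"x": 0,"y": 0,"z": 0,"turn": 0}
    - {"fingers": 5,"x": 0,"y": 0,"z": 0,"turn": 0}
    - {"fingers": 5,"x": 0,"y": 0,"z": -1,"turn": 0}
    - {"fingers": 5,"x": 0,"y": 0,"z": -3,"turn": 0}
    - {"fingers": 5,"x": 0,"y": 0,"z": -4,"turn": 0}
    - {"fingers": 5,"x": 0,"y": 0,"z": -4,"turn": 0}
    - {"fingers": 5,"x": -2,"y": 0,"z": -3,"turn": 0}
    - {"fingers": 5,"x": -2,"y": 0,"z": -1,"turn": 0}
    - {"fingers": 5,"x": -2,"y": 0.5,"z": 0,"turn": 0}

```text
clock: 17.15
position: [505.5, -124.3, 229.7]
ee_rot: [-0.051, 0.999, -0.0, 0.003]
contact_force: [-0.2, -0.2, 0.1]
gripper_width: 49.8
```

```bash
python3 look.py w14; python3 -c "
from h import *
p=cv2.imread('pics/w14.png')[:,:,::-1]; crop(p,120,130,180,140,4,'pics/w14c.png')"
```

```text
t 17.15 pos [ 505.5 -124.3  229.7] toolx [-0.995 -0.103 -0.007] tooly [-0.103  0.995 -0.001] toolz [ 0.007 -0.    -1.   ] F [-0.2 -0.2  0.1] T [-0.02 -0.04 -0.08] w 49.8 j [ 0.07  0.2  -0.25  0.   -1.11 -1.54]
t 17.2 pos [ 508.1 -123.1  227.3] toolx [-0.995 -0.104 -0.005] tooly [-0.104  0.995 -0.001] toolz [ 0.005 -0.    -1.   ] F [ 3.7 -0.2  0.3] T [ 0.   -0.48 -0.02] w 49.7 j [ 0.07  0.21 -0.25  0.   -1.1  -1.54]
```

View pics/w14.png

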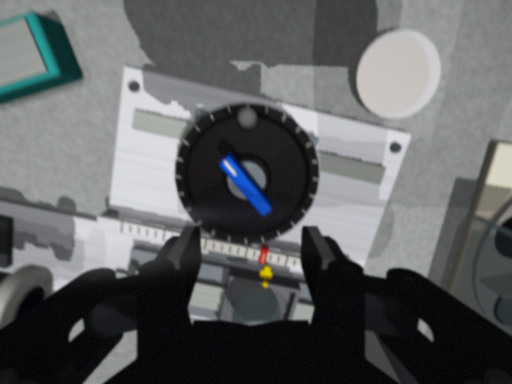

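```bash
python3 -c "
from h import *
p=cv2.imread('pics/w14.png')[:,:,::-1]; crop(p,210,140,80,60,9,'pics/w14k.png'); crop(p,230,235,70,55,11,'pics/w14p.png')"
```

```text
(no output)
```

View pics/w14k.png

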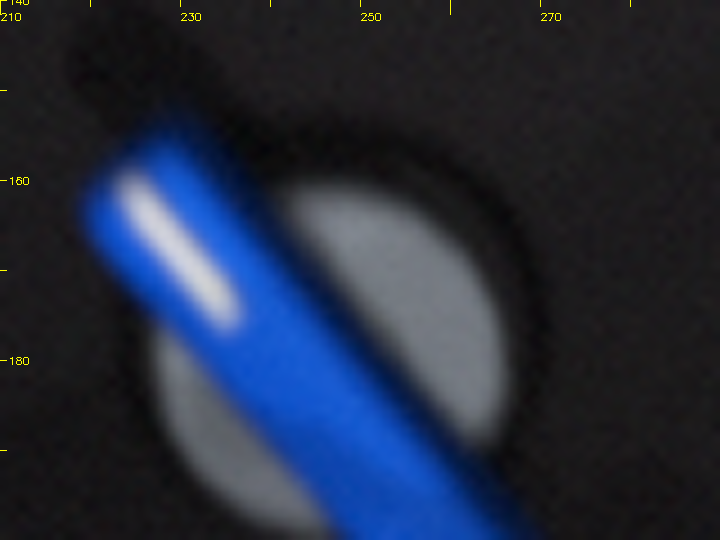

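View pics/w14p.png

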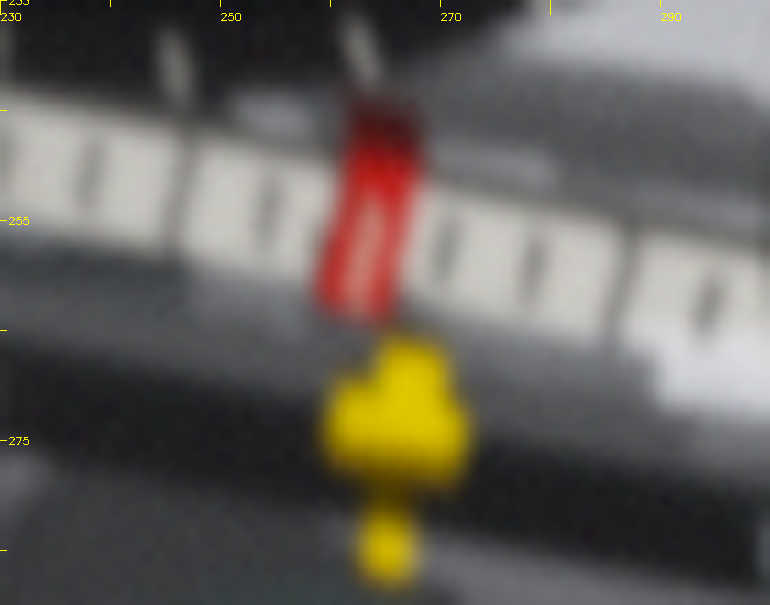

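```bash
python3 -c "
from h import *
m=np.load('pics/w14.npy',allow_pickle=True)[0]
yb=np.array([.121,.993])
f=lambda u,v,z:unproj(m,230+u/11,235+v/11,z)[:2]
for z in (50,60): 
  print((f(358,318,z)-f(418,340,z))@yb,(f(180,185,z)-f(622,285,z))@yb, f(358,318,z),f(418,340,z),f(372,200,z)-f(358,318,z))
print(unproj(m,229,157.5,94)) 
"
```

```text
-6.876748553931587 -48.504533992005136 [616.82756835 -97.64418035] [618.7724451  -90.95594423] [-13.94847658  -0.10159824]
-6.662303432044115 -46.991964407348114 [611.32316587 -98.65723177] [613.20739342 -92.17756218] [-13.51350608  -0.09842999]
[ 487.69378359 -145.10163088   94.        ]
```

```bash
python3 -c "
from h import *
m=np.load('pics/w14.npy',allow_pickle=True)[0]
p=cv2.imread('pics/w14.png').astype(int)
M=((p[:,:,0]>100)&(p[:,:,2]<80)&(p[:,:,1]<130)); M[:140]=0;M[225:]=0;M[:,:210]=0;M[:,280:]=0
M=(M|((p.min(2)>110)&(np.indices(M.shape)[1]<238)&(np.indices(M.shape)[1]>220)&(np.indices(M.shape)[0]<178)&(np.indices(M.shape)[0]>155)))
c=cv2.minAreaRect(np.argwhere(M)[:,::-1].astype(np.float32)); print(c,M.sum())
b=cv2.boxPoints(c); b=b[np.argsort(b[:,1])]; a=b[:2].mean(0);e=b[2:].mean(0); print(a,e)
A=unproj(m,*a,94);E=unproj(m,*e,94); print(A,E,(A+E)/2,np.linalg.norm(A-E),np.degrees(np.arctan2(*(A-E)[:2][::-1])))
"
```

```text
((245.13357543945312, 185.89120483398438), (70.63252258300781, 15.332425117492676), 50.82633972167969) 986
[222.82524 158.5128 ] [267.4419 213.2696]
[ 489.21387447 -150.67405079   94.        ] [ 538.02415903 -103.56590919   94.        ] [ 513.61901675 -127.11997999   94.        ] 67.83524808911075 -136.01664901046922
```

Emit:
servo_tool:
  rows:
    - {"fingers": 5,"x": 0,"y": 0,"z": 0,"turn": -7.1}
    - {"fingers": 5,"x": 0,"y": 0,"z": 0,"turn": -7.1}
    - {"fingers": 5,"x": 0,"y": 0,"z": 0,"turn": -7.1}
    - {"fingers": 5,"x": 0,"y": 0,"z": 0,"turn": -7.1}
    - {"fingers": 5,"x": 0,"y": 0,"z": 0,"turn": -7.1}
    - {"fingers": 5,"x": 0,"y": 0,"z": 0,"turn": -7.1}
    - {"fingers": 5,"x": 0,"y": 0,"z": 0,"turn": -7.1}
    - {"fingers": 5,"x": 0,"y": 0,"z": 0,"turn": -7.1}
    - {"fingers": 5,"x": 0,"y": 0,"z": 0,"turn": -7.1}
    - {"fingers": 5,"x": 0,"y": 0,"z": 0,"turn": -7.1}

```text
clock: 18.03
position: [502.6, -123.8, 224.7]
ee_rot: [-0.624, 0.781, 0.001, -0.001]
contact_force: [0.5, -0.1, -0.6]
gripper_width: 50.2
```

Emit:
servo_tool:
  rows:
    - {"fingers": 5,"x": 0,"y": 0,"z": 0,"turn": -7.1}
    - {"fingers": 5,"x": 0,"y": 0,"z": 0,"turn": -7.1}
    - {"fingers": 5,"x": 0,"y": 0,"z": 0,"turn": -7.1}
    - {"fingers": 5,"x": 0,"y": 0,"z": 0,"turn": -7.1}
    - {"fingers": 5,"x": 0,"y": 0,"z": 0,"turn": -7.1}
    - {"fingers": 5,"x": 0,"y": 0,"z": 0,"turn": -7.1}
    - {"fingers": 5,"x": 0,"y": 0,"z": 0,"turn": -7.1}
    - {"fingers": 5,"x": 0,"y": 0,"z": 0,"turn": -7.1}
    - {"fingers": 5,"x": 0,"y": 0,"z": 0,"turn": -7.1}
    - {"fingers": 5,"x": 0,"y": 0,"z": 0,"turn": -7.1}

```text
clock: 18.87
position: [502.6, -123.8, 224.7]
ee_rot: [0.962, -0.273, -0.002, 0.0]
contact_force: [-0.2, -0.5, 0.5]
gripper_width: 49.8
```

Emit:
servo_tool:
  rows:
    - {"fingers": 5,"x": 0,"y": 0,"z": 0,"turn": -7.1}
    - {"fingers": 5,"x": 0,"y": 0,"z": 0,"turn": -7.1}
    - {"fingers": 5,"x": 0,"y": 0,"z": 0,"turn": -7.1}
    - {"fingers": 5,"x": 0,"y": 0,"z": 0,"turn": -7.1}
    - {"fingers": 5,"x": 0,"y": 0,"z": 0,"turn": -7.1}
    - {"fingers": 5,"x": 0,"y": 0,"z": 0,"turn": -7.1}
    - {"fingers": 5,"x": 0,"y": 0,"z": 0,"turn": -7.1}
    - {"fingers": 5,"x": 0,"y": 0,"z": 0,"turn": -7.1}
    - {"fingers": 5,"x": 0,"y": 0,"z": 0,"turn": -7.1}
    - {"fingers": 5,"x": 0,"y": 0,"z": 0,"turn": -7.1}

```text
clock: 19.7
position: [502.6, -123.8, 224.7]
ee_rot: [0.942, 0.336, -0.002, -0.001]
contact_force: [-0.2, -0.7, 0.2]
gripper_width: 50.4
```

Emit:
servo_tool:
  rows:
    - {"fingers": 5,"x": 0,"y": 0,"z": 0,"turn": -5}
    - {"fingers": 5,"x": 0,"y": 0,"z": 0,"turn": 0}

```text
clock: 19.87
position: [502.7, -123.7, 224.8]
ee_rot: [0.927, 0.375, -0.001, -0.001]
contact_force: [0.0, 0.4, -0.0]
gripper_width: 50.2
```

```bash
python3 look.py w15;python3 -c "
from h import *
import numpy as np
s,M=st(); print(np.degrees(np.arctan2(M[1,1],M[0,1])))
m=np.load('pics/w15.npy',allow_pickle=True)[0]
p=cv2.imread('pics/w15.png').astype(int)
M=((p[:,:,0]>100)&(p[:,:,2]<80)&(p[:,:,1]<130)); print(M.sum())"
```

```text
t 19.87 pos [ 502.7 -123.7  224.8] toolx [ 0.719  0.695 -0.002] tooly [ 0.695 -0.719 -0.002] toolz [-0.003  0.    -1.   ] F [ 0.   0.4 -0. ] T [-0.03  0.04 -0.05] w 50.2 j [ 0.07  0.21 -0.26 -0.   -1.1   2.27]
t 19.92 pos [ 502.9 -123.8  225. ] toolx [ 0.722  0.692 -0.002] tooly [ 0.692 -0.722 -0.002] toolz [-0.002  0.    -1.   ] F [-0.3 -0.3 -0.5] T [-0.03 -0.01 -0.02] w 49.6 j [ 0.07  0.21 -0.26 -0.   -1.1   2.26]
t 19.92 pos [ 502.9 -123.8  225. ] toolx [ 0.722  0.692 -0.002] tooly [ 0.692 -0.722 -0.002] toolz [-0.002  0.    -1.   ] F [-0.3 -0.3 -0.5] T [-0.03 -0.01 -0.02] w 49.6 j [ 0.07  0.21 -0.26 -0.   -1.1   2.26]
-46.188979288241526
2280
```

View pics/w15.png

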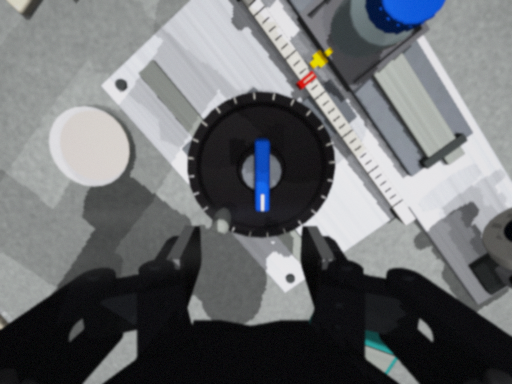

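```bash
python3 -c "
from h import *
m=np.load('pics/w15.npy',allow_pickle=True)[0]
p=cv2.imread('pics/w15.png')[:,:,::-1]; crop(p,225,130,80,90,7,'pics/w15k.png'); crop(p,280,30,70,60,10,'pics/w15p.png')
A=unproj(m,262,139,94);E=unproj(m,263,211,94); print(A,E,(A+E)/2,np.linalg.norm(A-E),np.degrees(np.arctan2(*(E-A)[:2][::-1])))
"
```

```text
[ 537.57865954 -103.17753078   94.        ] [ 490.06127512 -151.30860742   94.        ] [ 513.81996733 -127.2430691    94.        ] 67.63506753779596 -134.63238831726957
```

View pics/w15k.png

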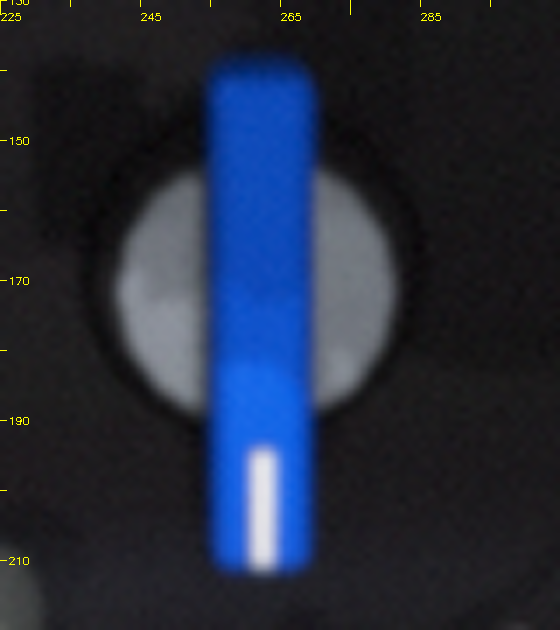

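View pics/w15p.png

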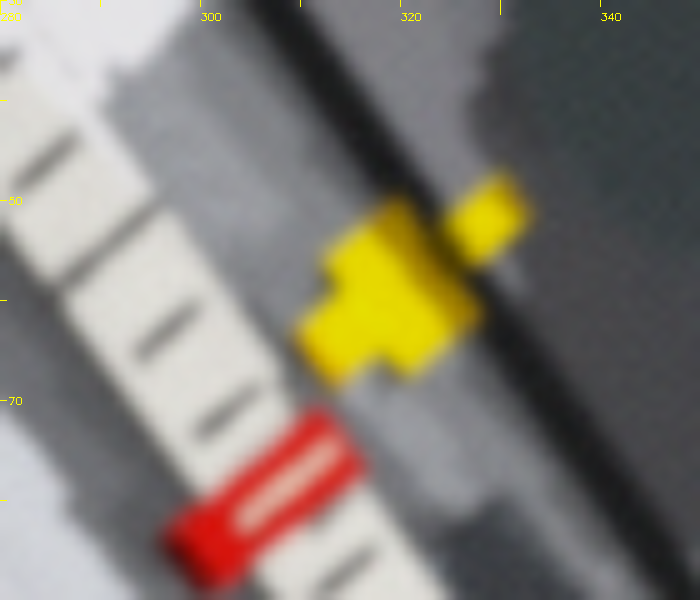

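```bash
python3 -c "
from h import *
m=np.load('pics/w15.npy',allow_pickle=True)[0]
yb=np.array([.121,.993])
f=lambda u,v,z:unproj(m,280+u/10,30+v/10,z)[:2]
for z in (40,50,60): print((f(345,437,z)-f(318,360,z))@yb,f(345,437,z),f(318,360,z))
A,M=np.array([513.5,-127.3]),np.array([502.8,-123.8])
R=np.array([[.722,.692],[.692,-.722]]); print((A-M)@R.T)
"
```

```text
-7.605689324692371 [ 618.49099937 -100.43868664] [621.56895602 -93.15444034]
-7.372486241552193 [616.40879779 -99.74148525] [619.39237917 -92.68058606]
-7.139283158412002 [614.32659621 -99.04428387] [617.21580232 -92.20673178]
[5.3034 9.9314]
```

Emit:
servo_tool:
  rows:
    - {"fingers": 4,"x": 0.53,"y": 0.99,"z": 0,"turn": -1.5}
    - {"fingers": 4,"x": 0,"y": 0,"z": 2,"turn": 0}
    - {"fingers": 4,"x": 0,"y": 0,"z": 4,"turn": 0}
    - {"fingers": 4,"x": 0,"y": 0,"z": 4,"turn": 0}
    - {"fingers": 4,"x": 0,"y": 0,"z": 3,"turn": 0}
    - {"fingers": 4,"x": 0,"y": 0,"z": 1.9,"turn": 0}
    - {"fingers": 4,"x": 0,"y": 0,"z": 1.0,"turn": 0}
    - {"fingers": 3,"x": 0,"y": 0,"z": 0,"turn": 0}

```text
clock: 20.58
position: [513.5, -127.2, 67.3]
ee_rot: [0.923, 0.386, -0.002, -0.0]
contact_force: [-1.8, -1.9, 14.0]
gripper_width: 30.6
```

```bash
python3 look.py w16
```

```text
t 20.58 pos [ 513.5 -127.2   67.3] toolx [ 0.702  0.712 -0.004] tooly [ 0.712 -0.702 -0.002] toolz [-0.004 -0.001 -1.   ] F [-1.8 -1.9 14. ] T [-0.37  0.65 -0.08] w 30.6 j [ 0.06  0.41 -0.43  0.   -0.73  2.3 ]
t 20.63 pos [ 514.9 -127.2   67.9] toolx [ 0.702  0.712 -0.001] tooly [ 0.712 -0.702  0.001] toolz [-0.    -0.001 -1.   ] F [ 0.6 -0.2  0.1] T [ 0.03 -0.1  -0.02] w 30.3 j [ 0.06  0.41 -0.43  0.   -0.73  2.3 ]
```

View pics/w16.png

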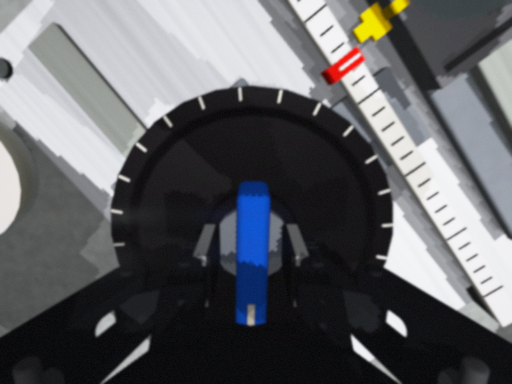

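Emit:
servo_tool:
  rows:
    - {"fingers": 2,"x": 0,"y": 0,"z": -0.2,"turn": 0}
    - {"fingers": 1,"x": 0,"y": 0,"z": 0,"turn": 0}
    - {"fingers": 0.5,"x": 0,"y": 0,"z": 0,"turn": 0}
    - {"fingers": 0.5,"x": 0,"y": 0,"z": 0,"turn": 0}
    - {"fingers": 0.5,"x": 0,"y": 0,"z": 0,"turn": 0}

```text
clock: 21.05
position: [514.5, -126.8, 69.7]
ee_rot: [0.923, 0.386, 0.0, -0.0]
contact_force: [-2.0, 3.0, 5.4]
gripper_width: 13.0
```

Emit:
servo_tool:
  rows:
    - {"fingers": 0.5,"x": -0.01,"y": 0.012,"z": 0,"turn": 3}
    - {"fingers": 0.5,"x": -0.019,"y": 0.025,"z": 0,"turn": 6}
    - {"fingers": 0.5,"x": -0.019,"y": 0.025,"z": 0,"turn": 6}
    - {"fingers": 0.5,"x": -0.019,"y": 0.025,"z": 0,"turn": 6}
    - {"fingers": 0.5,"x": -0.019,"y": 0.025,"z": 0,"turn": 6}
    - {"fingers": 0.5,"x": -0.004,"y": 0.031,"z": 0,"turn": 6}
    - {"fingers": 0.5,"x": -0.004,"y": 0.031,"z": 0,"turn": 6}
    - {"fingers": 0.5,"x": -0.004,"y": 0.031,"z": 0,"turn": 6}
    - {"fingers": 0.5,"x": -0.004,"y": 0.031,"z": 0,"turn": 6}
    - {"fingers": 0.5,"x": -0.004,"y": 0.031,"z": 0,"turn": 6}

```text
clock: 21.88
position: [515.0, -132.3, 69.7]
ee_rot: [0.995, -0.103, 0.001, 0.002]
contact_force: [0.0, -11.1, 1.4]
gripper_width: 13.1
```

```bash
python3 tp.py top6
```

```text
t 21.88 pos [ 515.  -132.3   69.7] toolx [ 0.979 -0.205  0.002] tooly [-0.205 -0.979  0.003] toolz [ 0.001 -0.003 -1.   ] F [  0.  -11.1   1.4] T [-3.21 -0.11  0.15] w 13.1 j [ 0.06  0.41 -0.43  0.   -0.73  1.31]
5.861146831331551 -39.83207007260199 -101.80825843782574
```

View pics/top6d.png

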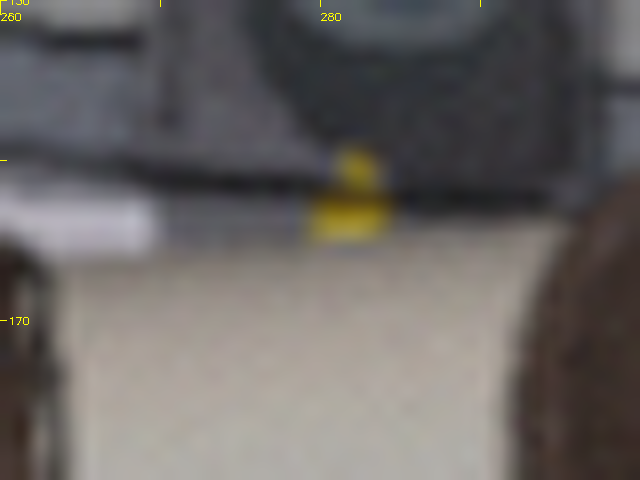

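Emit:
servo_tool:
  rows:
    - {"fingers": 0.5,"x": 0.02,"y": 0.08,"z": 0,"turn": 6}
    - {"fingers": 0.5,"x": 0.02,"y": 0.08,"z": 0,"turn": 6}
    - {"fingers": 0.5,"x": 0.02,"y": 0.08,"z": 0,"turn": 6}
    - {"fingers": 0.5,"x": 0.02,"y": 0.08,"z": 0,"turn": 6}
    - {"fingers": 0.5,"x": 0.02,"y": 0.08,"z": 0,"turn": 6}

```text
clock: 22.35
position: [514.1, -135.4, 69.7]
ee_rot: [0.934, -0.357, 0.001, 0.001]
contact_force: [-0.6, -4.0, 4.0]
gripper_width: 12.9
```

```bash
python3 tp.py top7; python3 -c "
from h import *
p,d=arm.get_image('scene'); cv2.imwrite('pics/scene7.png',p[:,:,::-1]); crop(p,150,190,90,60,8,'pics/scene7d.png')"
```

```text
t 22.35 pos [ 514.1 -135.4   69.7] toolx [ 0.745 -0.667  0.002] tooly [-0.667 -0.745  0.001] toolz [ 0.001 -0.002 -1.   ] F [-0.6 -4.   4. ] T [-1.21  0.29  0.13] w 12.9 j [ 0.05  0.41 -0.43  0.   -0.74  0.79]
7.7752903766945245 -62.74696399942361 -131.85173904538536
```

View pics/scene7d.png

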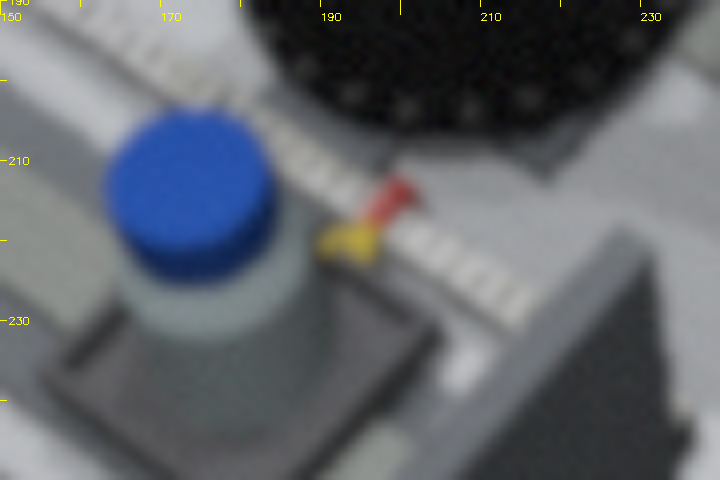

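View pics/top7d.png

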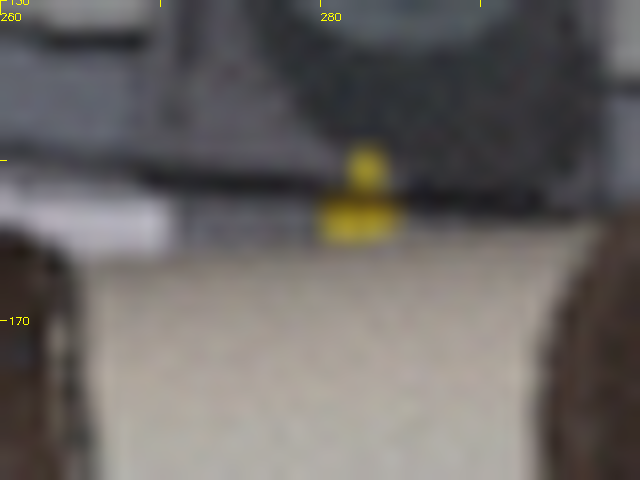

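Emit:
servo_tool:
  rows:
    - {"fingers": 0.5,"x": 0.025,"y": 0.055,"z": 0,"turn": 6}
    - {"fingers": 0.5,"x": 0.03,"y": 0.05,"z": 0,"turn": 6}
    - {"fingers": 0.5,"x": 0.03,"y": 0.05,"z": 0,"turn": 6}
    - {"fingers": 0.5,"x": 0.035,"y": 0.05,"z": 0,"turn": 6}
    - {"fingers": 0.5,"x": 0.04,"y": 0.045,"z": 0,"turn": 6}
    - {"fingers": 0.5,"x": 0.04,"y": 0.04,"z": 0,"turn": 6}
    - {"fingers": 0.5,"x": 0.04,"y": 0.04,"z": 0,"turn": 6}
    - {"fingers": 0.5,"x": 0.03,"y": 0.02,"z": 0,"turn": 4}
    - {"fingers": 0.5,"x": 0,"y": 0,"z": 0,"turn": 0}

```text
clock: 23.2
position: [511.6, -138.9, 69.7]
ee_rot: [0.721, -0.692, 0.0, 0.001]
contact_force: [-2.9, -4.0, 5.5]
gripper_width: 12.7
```

```bash
python3 look.py w17; python3 -c "
from h import *
p,d=arm.get_image('scene'); cv2.imwrite('pics/scene8.png',p[:,:,::-1]); crop(p,150,190,90,60,8,'pics/scene8d.png')"
```

```text
t 23.2 pos [ 511.6 -138.9   69.7] toolx [ 0.041 -0.999  0.001] tooly [-0.999 -0.041  0.001] toolz [-0.001 -0.001 -1.   ] F [-2.9 -4.   5.5] T [-0.79  0.69 -0.13] w 12.7 j [ 0.04  0.4  -0.43  0.   -0.74 -0.  ]
t 23.25 pos [ 511.6 -138.9   69.7] toolx [ 0.043 -0.999  0.001] tooly [-0.999 -0.043  0.001] toolz [-0.001 -0.001 -1.   ] F [-1.9 -3.2  5.5] T [-0.81  0.71 -0.09] w 13.0 j [ 0.04  0.4  -0.43  0.   -0.74  0.  ]
```

View pics/scene8d.png

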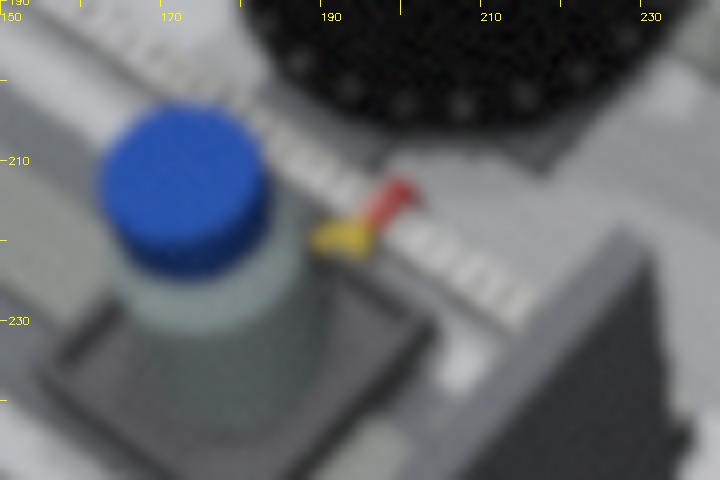

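View pics/w17.png

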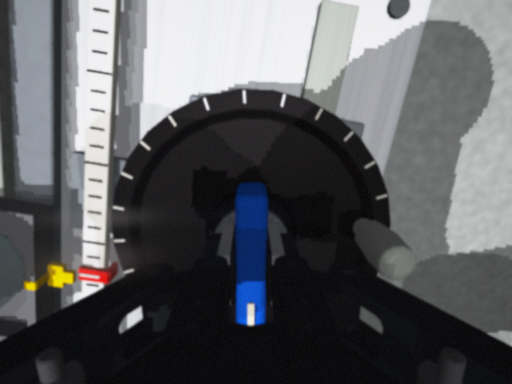

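```bash
python3 -c "
from h import *
p=cv2.imread('pics/w17.png')[:,:,::-1]; crop(p,15,225,110,85,7,'pics/w17p.png')"
```

```text
(no output)
```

View pics/w17p.png

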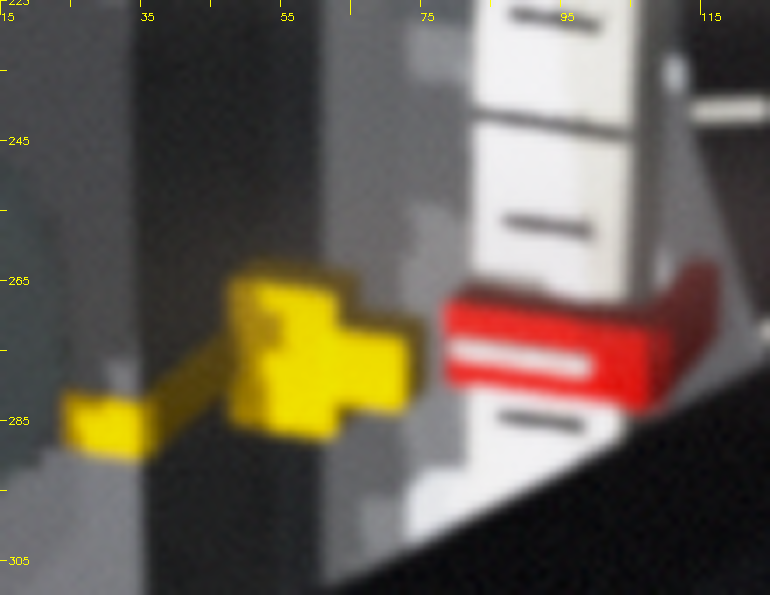

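Emit:
servo_tool:
  rows:
    - {"fingers": 2,"x": 0,"y": 0,"z": 0,"turn": 0}
    - {"fingers": 3.5,"x": 0,"y": 0,"z": 0,"turn": 0}
    - {"fingers": 4,"x": 0,"y": 0,"z": 0,"turn": 0}
    - {"fingers": 4,"x": 0,"y": 0,"z": -1.5,"turn": 0}
    - {"fingers": 4,"x": 0,"y": 0,"z": -3,"turn": 0}
    - {"fingers": 4,"x": 0,"y": 0,"z": -3,"turn": 0}
    - {"fingers": 4,"x": -1.3,"y": -2.1,"z": -1,"turn": 0}
    - {"fingers": 4,"x": -1.4,"y": -2.2,"z": 0,"turn": 0}
    - {"fingers": 4,"x": -1.4,"y": -2.1,"z": 0,"turn": -7.1}
    - {"fingers": 4,"x": 0,"y": 0,"z": 0,"turn": -7.1}

```text
clock: 24.13
position: [578.0, -92.2, 154.0]
ee_rot: [0.805, -0.594, 0.001, -0.001]
contact_force: [-0.2, -0.2, -0.1]
gripper_width: 39.9
```

Emit:
servo_tool:
  rows:
    - {"fingers": 4,"x": 0,"y": 0,"z": 0,"turn": -7.1}
    - {"fingers": 4,"x": 0,"y": 0,"z": 0,"turn": -7.1}
    - {"fingers": 4,"x": 0,"y": 0,"z": 0,"turn": -7.1}
    - {"fingers": 4,"x": 0,"y": 0,"z": 0,"turn": -7.1}
    - {"fingers": 4,"x": 0,"y": 0,"z": 0,"turn": -7.1}
    - {"fingers": 4,"x": 0,"y": 0,"z": 0,"turn": -7.1}
    - {"fingers": 4,"x": 0,"y": 0,"z": 0,"turn": -7.1}
    - {"fingers": 4,"x": 0,"y": 0,"z": 0,"turn": -2.5}
    - {"fingers": 4,"x": 0,"y": 0,"z": 0,"turn": 0}

```text
clock: 24.88
position: [574.2, -94.1, 153.5]
ee_rot: [0.983, -0.183, -0.0, -0.0]
contact_force: [-0.6, 0.1, -0.1]
gripper_width: 40.4
```

```bash
python3 look.py w18
```

```text
t 24.88 pos [574.2 -94.1 153.5] toolx [ 0.933 -0.36  -0.   ] tooly [-0.36  -0.933 -0.   ] toolz [-0.  0. -1.] F [-0.6  0.1 -0.1] T [-0.03  0.06 -0.  ] w 40.4 j [ 0.12  0.38 -0.21 -0.   -0.98  1.09]
t 24.93 pos [574.2 -94.1 153.5] toolx [ 0.932 -0.362 -0.   ] tooly [-0.362 -0.932 -0.   ] toolz [-0.  0. -1.] F [-0.1 -0.   0.2] T [-0.02  0.01  0.03] w 40.2 j [ 0.12  0.38 -0.21 -0.   -0.98  1.09]
```

View pics/w18.png

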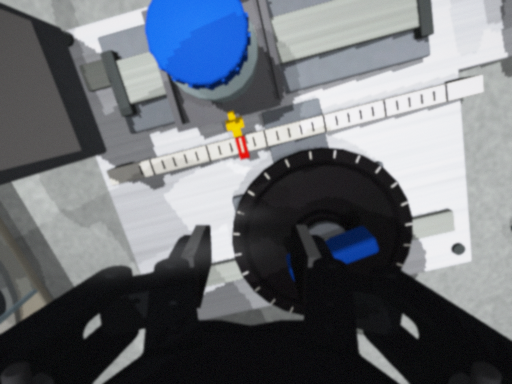

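Emit:
servo_tool:
  rows:
    - {"fingers": 4,"x": 0,"y": 0,"z": 0,"turn": -7}
    - {"fingers": 4,"x": 0,"y": 0,"z": 0,"turn": -7}
    - {"fingers": 4,"x": 0,"y": 0,"z": 0,"turn": 0}
    - {"fingers": 4,"x": 0,"y": 0,"z": 0,"turn": 0}

```text
clock: 25.27
position: [574.2, -94.3, 153.7]
ee_rot: [0.998, -0.064, -0.0, -0.0]
contact_force: [0.4, 0.8, 0.5]
gripper_width: 40.2
```

```bash
python3 look.py w19; python3 -c "
from h import *
p=cv2.imread('pics/w19.png')[:,:,::-1]; 
m=np.load('pics/w19.npy',allow_pickle=True)[0]; print(m['pose'][:3,3], proj(m,(617,-98,50)))
u,v=proj(m,(617,-98,50)).astype(int); crop(p,u-35,v-30,70,60,10,'pics/w19p.png')"
```

```text
t 25.27 pos [574.2 -94.3 153.7] toolx [ 0.992 -0.128 -0.   ] tooly [-0.128 -0.992 -0.   ] toolz [-0.  0. -1.] F [0.4 0.8 0.5] T [ 0.02 -0.01 -0.04] w 40.2 j [ 0.12  0.38 -0.21 -0.   -0.98  1.33]
t 25.32 pos [574.2 -94.3 153.7] toolx [ 0.992 -0.128 -0.   ] tooly [-0.128 -0.992 -0.   ] toolz [-0.  0. -1.] F [-0.1 -0.3 -0.1] T [-0.03 -0.04  0.03] w 40.4 j [ 0.12  0.38 -0.21 -0.   -0.98  1.33]
[ 639.45828627 -101.86341767  295.12135995] [249.63774557 137.23524927]
```

View pics/w19p.png

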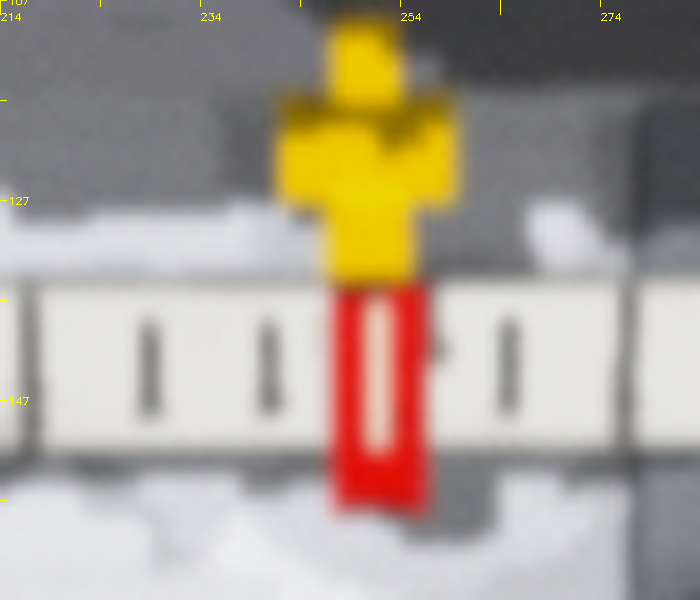

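View pics/w19.png

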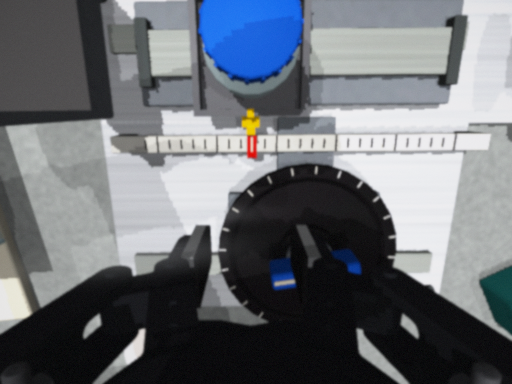

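```bash
cat > gap.py <<'E'
from h import *
import sys
def edge(prof,x0):
    # subpixel half-max edges
    t=(prof.max()+prof.min())/2; i=np.nonzero(prof>t)[0]; a,b=i[0],i[-1]
    l=a-1+(t-prof[a-1])/(prof[a]-prof[a-1]) if a>0 else a
    r=b+(prof[b]-t)/(prof[b]-prof[b+1])
    return x0+l,x0+r
p=cv2.imread(sys.argv[1]).astype(float); u0,u1=int(sys.argv[2]),int(sys.argv[3])
for v in range(int(sys.argv[4]),int(sys.argv[5])):
    B,G,R=[p[v,u0:u1,i] for i in range(3)]
    ye=np.minimum(R,G)-B; re=R-np.maximum(G,B); o=''
    if ye.max()>80: l,r=edge(ye,u0); o+=' Y %.2f %.2f c %.2f'%(l,r,(l+r)/2)
    if re.max()>60: l,r=edge(re,u0); o+=' R %.2f %.2f c %.2f'%(l,r,(l+r)/2)
    print(v,o)
E
python3 gap.py pics/w19.png 236 266 117 160
```

```text
117  Y 242.97 257.66 c 250.31
118  Y 242.01 258.72 c 250.36
119  Y 242.03 258.93 c 250.48
120  Y 241.80 258.94 c 250.37
121  Y 241.58 258.94 c 250.26
122  Y 241.49 258.93 c 250.21
123  Y 241.49 258.92 c 250.20
124  Y 241.52 258.93 c 250.22
125  Y 241.60 258.83 c 250.21
126  Y 242.11 258.38 c 250.25
127  Y 244.62 255.65 c 250.13
128  Y 245.89 254.66 c 250.28
129  Y 246.21 254.56 c 250.38
130  Y 246.32 254.63 c 250.48
131  Y 246.35 254.69 c 250.52
132  Y 246.34 254.71 c 250.52
133  Y 246.36 254.73 c 250.55
134  Y 246.52 254.64 c 250.58
135  Y 246.70 254.61 c 250.66 R 247.12 256.41 c 251.77
136  R 247.21 256.32 c 251.77
137  R 247.01 256.27 c 251.64
138  R 246.85 256.29 c 251.57
139  R 246.79 256.31 c 251.55
140  R 246.81 256.36 c 251.58
141  R 246.82 256.36 c 251.59
142  R 246.81 256.31 c 251.56
143  R 246.82 256.17 c 251.50
144  R 246.81 256.03 c 251.42
145  R 246.82 255.98 c 251.40
146  R 246.81 255.96 c 251.39
147  R 246.80 255.99 c 251.39
148  R 246.78 256.00 c 251.39
149  R 246.78 256.00 c 251.39
150  R 246.77 256.05 c 251.41
151  R 246.69 256.15 c 251.42
152  R 246.62 256.25 c 251.44
153  R 246.66 256.31 c 251.48
154  R 246.82 256.28 c 251.55
155  R 246.95 256.28 c 251.62
156  R 247.02 256.30 c 251.66
157  R 247.03 256.41 c 251.72
158  R 247.28 256.55 c 251.91
159
```

Emit:
servo_tool:
  rows:
    - {"fingers": 4,"x": -1.9,"y": 1.6,"z": 0,"turn": 0}
    - {"fingers": 4,"x": -1.9,"y": 1.7,"z": 0,"turn": 0}
    - {"fingers": 4,"x": -1.9,"y": 1.6,"z": 0,"turn": 7.1}
    - {"fingers": 4,"x": 0,"y": 0,"z": 0,"turn": 7.1}
    - {"fingers": 4,"x": 0,"y": 0,"z": 0,"turn": 7.1}
    - {"fingers": 4,"x": 0,"y": 0,"z": 0,"turn": 7.1}
    - {"fingers": 4,"x": 0,"y": 0,"z": 0,"turn": 7.1}
    - {"fingers": 4,"x": 0,"y": 0,"z": 0,"turn": 7.1}
    - {"fingers": 4,"x": 0,"y": 0,"z": 0,"turn": 7.1}
    - {"fingers": 4,"x": 0,"y": 0,"z": 0,"turn": 7.1}

```text
clock: 26.15
position: [511.6, -135.9, 153.9]
ee_rot: [0.846, -0.533, 0.0, -0.0]
contact_force: [-0.3, -0.7, -0.6]
gripper_width: 39.6
```

Emit:
servo_tool:
  rows:
    - {"fingers": 4,"x": 0,"y": 0,"z": 0,"turn": 7.1}
    - {"fingers": 4,"x": 0,"y": 0,"z": 0,"turn": 7.1}
    - {"fingers": 4,"x": 0,"y": 0,"z": 0,"turn": 7.1}
    - {"fingers": 4,"x": 0,"y": 0,"z": 0,"turn": 2.1}
    - {"fingers": 4,"x": 0,"y": 0,"z": 0,"turn": 0}

```text
clock: 26.57
position: [511.6, -135.9, 153.8]
ee_rot: [0.722, -0.692, 0.0, -0.0]
contact_force: [-0.5, 0.7, -0.4]
gripper_width: 39.9
```

```bash
python3 look.py w20; python3 -c "
from h import *
p=cv2.imread('pics/w20.png')[:,:,::-1];crop(p,200,110,110,130,5,'pics/w20k.png')
m=np.load('pics/w20.npy',allow_pickle=True)[0]; print(proj(m,(511.5,-136,94)))"
```

```text
t 26.57 pos [ 511.6 -135.9  153.8] toolx [ 0.043 -0.999 -0.   ] tooly [-0.999 -0.043 -0.   ] toolz [ 0.  0. -1.] F [-0.5  0.7 -0.4] T [-0.04  0.03 -0.05] w 39.9 j [ 0.05  0.3  -0.34 -0.   -0.94 -0.  ]
t 26.62 pos [ 511.6 -135.9  153.8] toolx [ 0.045 -0.999 -0.   ] tooly [-0.999 -0.045 -0.   ] toolz [ 0.  0. -1.] F [-0.2 -0.1  0.2] T [0.04 0.07 0.03] w 39.9 j [ 0.05  0.3  -0.34 -0.   -0.94 -0.  ]
[251.34039547 203.40177959]
```

View pics/w20k.png

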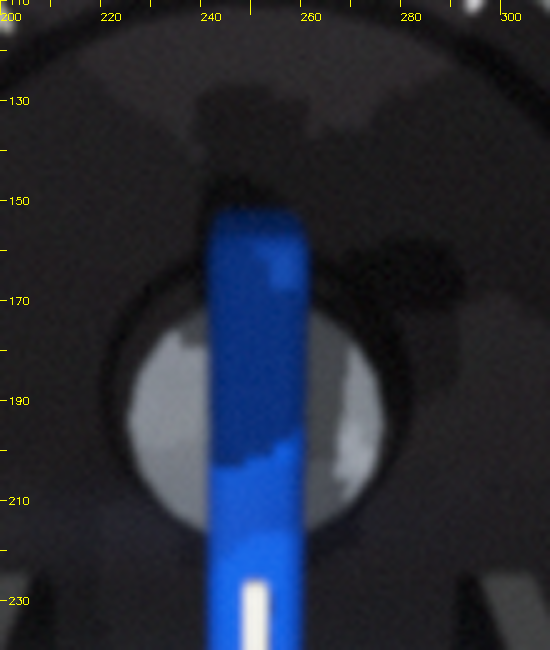

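Emit:
servo_tool:
  rows:
    - {"fingers": 4,"x": 0,"y": 0,"z": 2,"turn": 0}
    - {"fingers": 4,"x": 0,"y": 0,"z": 3,"turn": 0}
    - {"fingers": 4,"x": 0,"y": 0,"z": 2,"turn": 0}
    - {"fingers": 4,"x": 0,"y": 0,"z": 1.4,"turn": 0}
    - {"fingers": 3,"x": 0,"y": 0,"z": 0,"turn": 0}
    - {"fingers": 2,"x": 0,"y": 0,"z": 0,"turn": 0}
    - {"fingers": 1,"x": 0,"y": 0,"z": 0,"turn": 0}
    - {"fingers": 0.5,"x": 0,"y": 0,"z": 0,"turn": 0}
    - {"fingers": 0.5,"x": 0,"y": 0,"z": 0,"turn": 0}
    - {"fingers": 0.5,"x": 0,"y": 0,"z": 0,"turn": 0}

```text
clock: 27.45
position: [511.5, -135.9, 70.3]
ee_rot: [0.723, -0.691, 0.0, -0.0]
contact_force: [-0.1, 0.3, 1.1]
gripper_width: 13.0
```

```bash
python3 look.py w21;python3 gap.py pics/w21.png 15 125 255 295 | head -3; python3 -c "
from h import *
p=cv2.imread('pics/w21.png')[:,:,::-1]; crop(p,15,225,110,85,7,'pics/w21p.png')"
```

```text
t 27.45 pos [ 511.5 -135.9   70.3] toolx [ 0.046 -0.999 -0.   ] tooly [-0.999 -0.046 -0.   ] toolz [ 0.  0. -1.] F [-0.1  0.3  1.1] T [ 0.02  0.27 -0.07] w 13.0 j [ 0.05  0.4  -0.43 -0.   -0.74 -0.  ]
t 27.5 pos [ 511.5 -135.9   70.3] toolx [ 0.046 -0.999 -0.   ] tooly [-0.999 -0.046 -0.   ] toolz [ 0.  0. -1.] F [-0.4 -0.1  1.1] T [ 0.06  0.34 -0.09] w 12.6 j [ 0.05  0.4  -0.43 -0.   -0.74 -0.  ]
255 
256 
257
```

View pics/w21p.png

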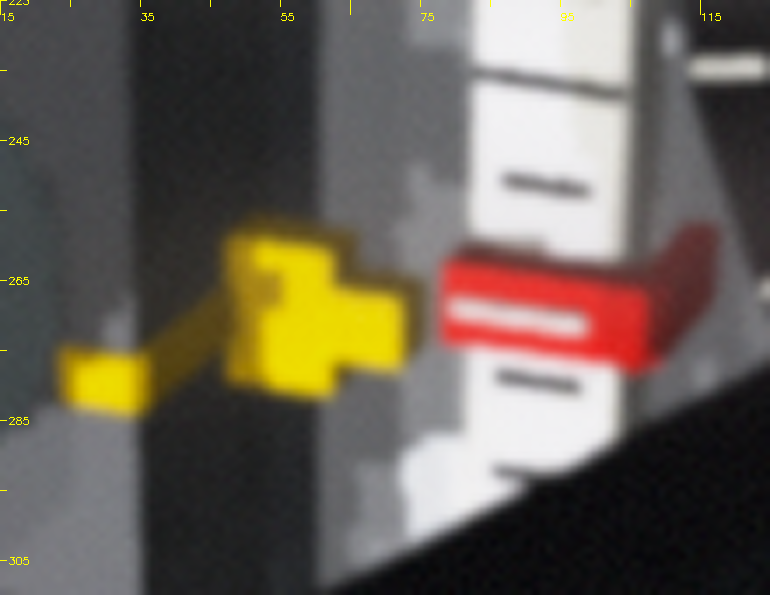

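Emit:
servo_tool:
  rows:
    - {"fingers": 0.5,"x": 0.015,"y": 0,"z": 0,"turn": 3}
    - {"fingers": 0.5,"x": 0.025,"y": 0,"z": 0,"turn": 5}
    - {"fingers": 0.5,"x": 0.025,"y": 0,"z": 0,"turn": 5}
    - {"fingers": 0.5,"x": 0.015,"y": 0,"z": 0,"turn": 3}
    - {"fingers": 0.5,"x": 0.01,"y": 0,"z": 0,"turn": 1.5}
    - {"fingers": 0.5,"x": 0,"y": 0,"z": 0,"turn": 0}
    - {"fingers": 0.5,"x": 0,"y": 0,"z": 0,"turn": 0}

```text
clock: 28.08
position: [511.4, -136.8, 70.3]
ee_rot: [-0.61, 0.792, 0.0, -0.0]
contact_force: [-1.8, 1.2, 3.8]
gripper_width: 12.9
```

Emit:
servo_tool:
  rows:
    - {"fingers": 2,"x": 0,"y": 0,"z": 0,"turn": 0}
    - {"fingers": 3.5,"x": 0,"y": 0,"z": 0,"turn": 0}
    - {"fingers": 4,"x": 0,"y": 0,"z": 0,"turn": 0}
    - {"fingers": 4,"x": 0,"y": 0,"z": -1.5,"turn": 0}
    - {"fingers": 4,"x": 0,"y": 0,"z": -3,"turn": 0}
    - {"fingers": 4,"x": 0,"y": 0,"z": -3,"turn": 0}
    - {"fingers": 4,"x": 0,"y": 0,"z": -1,"turn": 0}
    - {"fingers": 4,"x": 0,"y": 0,"z": 0,"turn": 0}

```text
clock: 28.75
position: [513.8, -136.9, 158.0]
ee_rot: [-0.61, 0.792, -0.002, 0.003]
contact_force: [0.2, -1.2, -0.1]
gripper_width: 40.0
```

```bash
python3 -c "
from h import *
s,M=st(); psi=np.degrees(np.arctan2(M[1,1],M[0,1])); print(psi)
D=np.array([574.2,-94.3])-s['position'][:2]; print(D@M[:2,0],D@M[:2,1])"
```

```text
t 28.75 pos [ 513.8 -136.9  158. ] toolx [-0.256 -0.967 -0.002] tooly [-0.967  0.256 -0.007] toolz [ 0.008 -0.    -1.   ] F [ 0.2 -1.2 -0.1] T [ 0.01 -0.01 -0.01] w 40.0 j [ 0.05  0.29 -0.33  0.   -0.94 -0.3 ]
165.1818342657268
-56.61686750174689 -47.53787911199246
```

Emit:
servo_tool:
  rows:
    - {"fingers": 4,"x": -1.9,"y": -1.65,"z": 0,"turn": 0}
    - {"fingers": 4,"x": -1.9,"y": -1.65,"z": 0,"turn": 0}
    - {"fingers": 4,"x": -1.9,"y": -1.65,"z": 0,"turn": 0}
    - {"fingers": 4,"x": 0,"y": 0,"z": 0,"turn": -7.1}
    - {"fingers": 4,"x": 0,"y": 0,"z": 0,"turn": -7.1}
    - {"fingers": 4,"x": 0,"y": 0,"z": 0,"turn": -7.1}
    - {"fingers": 4,"x": 0,"y": 0,"z": 0,"turn": -7.1}
    - {"fingers": 4,"x": 0,"y": 0,"z": 0,"turn": -7.1}
    - {"fingers": 4,"x": 0,"y": 0,"z": 0,"turn": -7.1}
    - {"fingers": 4,"x": 0,"y": 0,"z": 0,"turn": -7.1}

```text
clock: 29.58
position: [573.2, -94.3, 152.8]
ee_rot: [0.888, -0.46, -0.001, 0.001]
contact_force: [0.2, -0.3, 0.8]
gripper_width: 39.7
```

Emit:
servo_tool:
  rows:
    - {"fingers": 4,"x": 0,"y": 0,"z": 0,"turn": -7.1}
    - {"fingers": 4,"x": 0,"y": 0,"z": 0,"turn": -7.1}
    - {"fingers": 4,"x": 0,"y": 0,"z": 0,"turn": -7.1}
    - {"fingers": 4,"x": 0,"y": 0,"z": 0,"turn": -7.1}
    - {"fingers": 4,"x": 0,"y": 0,"z": 0,"turn": -7.1}
    - {"fingers": 4,"x": 0,"y": 0,"z": 0,"turn": -7.1}
    - {"fingers": 4,"x": 0,"y": 0,"z": 0,"turn": -5.2}
    - {"fingers": 4,"x": 0,"y": 0,"z": 0,"turn": 0}
    - {"fingers": 4,"x": 0,"y": 0,"z": 0,"turn": 0}

```text
clock: 30.33
position: [573.4, -94.3, 153.4]
ee_rot: [0.998, -0.065, -0.001, 0.0]
contact_force: [-0.0, -0.1, 0.0]
gripper_width: 39.8
```

```bash
python3 look.py w22; python3 -c "
from h import *
p=cv2.imread('pics/w22.png')[:,:,::-1]; 
m=np.load('pics/w22.npy',allow_pickle=True)[0]
u,v=proj(m,(617,-98,50)).astype(int); print(u,v);crop(p,u-35,v-30,70,60,10,'pics/w22p.png')"; python3 gap.py pics/w22.png 236 266 115 160
```

```text
t 30.33 pos [573.4 -94.3 153.4] toolx [ 0.991 -0.131 -0.002] tooly [-0.131 -0.991  0.   ] toolz [-0.002  0.    -1.   ] F [-0.  -0.1  0. ] T [ 0.01  0.01 -0.04] w 39.8 j [ 0.12  0.38 -0.21 -0.   -0.98  1.32]
t 30.38 pos [573.5 -94.4 153.7] toolx [ 0.991 -0.13  -0.002] tooly [-0.13  -0.991  0.   ] toolz [-0.002  0.    -1.   ] F [-0.3 -0.7  0.6] T [ 0.   -0.05  0.03] w 40.1 j [ 0.12  0.38 -0.21 -0.   -0.98  1.32]
249 135
115  Y 246.93 255.04 c 250.99
116  Y 242.76 259.17 c 250.97
117  Y 242.40 259.66 c 251.03
118  Y 242.13 259.75 c 250.94
119  Y 242.02 259.60 c 250.81
120  Y 242.06 259.53 c 250.79
121  Y 242.13 259.62 c 250.87
122  Y 242.22 259.65 c 250.94
123  Y 242.32 259.66 c 250.99
124  Y 242.45 259.47 c 250.96
125  Y 243.03 258.52 c 250.77
126  Y 245.65 255.68 c 250.66
127  Y 246.43 255.34 c 250.89
128  Y 246.75 255.26 c 251.00
129  Y 247.01 255.27 c 251.14
130  Y 247.12 255.28 c 251.20
131  Y 247.16 255.38 c 251.27
132  Y 247.16 255.46 c 251.31
133  Y 247.20 255.41 c 251.30
134  R 246.09 255.94 c 251.01
135  R 246.22 255.82 c 251.02
136  R 246.29 255.77 c 251.03
137  R 246.26 255.77 c 251.01
138  R 246.24 255.78 c 251.01
139  R 246.25 255.77 c 251.01
140  R 246.33 255.79 c 251.06
141  R 246.45 255.74 c 251.09
142  R 246.46 255.64 c 251.05
143  R 246.45 255.54 c 250.99
144  R 246.47 255.51 c 250.99
145  R 246.49 255.57 c 251.03
146  R 246.55 255.66 c 251.11
147  R 246.56 255.73 c 251.15
148  R 246.51 255.80 c 251.16
149  R 246.49 255.85 c 251.17
150  R 246.45 255.91 c 251.18
151  R 246.27 256.02 c 251.14
152  R 246.27 256.05 c 251.16
153  R 246.36 256.04 c 251.20
154  R 246.49 256.02 c 251.26
155  R 246.56 256.03 c 251.29
156  R 246.53 256.12 c 251.33
157 
158 
159
```

View pics/w22p.png

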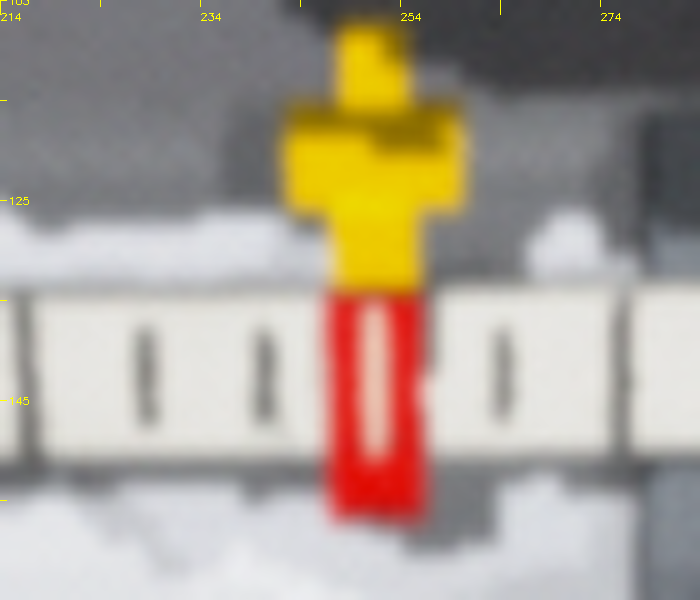

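Emit:
servo_tool:
  rows:
    - {"fingers": 4,"x": 0,"y": 0,"z": -2,"turn": 0}
    - {"fingers": 4,"x": 0,"y": 0,"z": -4,"turn": 0}
    - {"fingers": 4,"x": 0,"y": 0,"z": -4,"turn": 0}
    - {"fingers": 4,"x": -4,"y": 0,"z": 0,"turn": 0}
    - {"fingers": 4,"x": -4,"y": 0,"z": 0,"turn": 0}
    - {"fingers": 4,"x": -4,"y": 0,"z": 0,"turn": 0}
    - {"fingers": 4,"x": -3,"y": 0,"z": 0,"turn": 0}
    - {"fingers": 4,"x": 0,"y": 0,"z": 0,"turn": 0}
    - {"fingers": 4,"x": 0,"y": 0,"z": 0,"turn": 0}

```text
clock: 31.13
position: [424.2, -75.1, 255.4]
ee_rot: [0.998, -0.064, 0.001, -0.0]
contact_force: [-0.0, -0.4, 0.7]
gripper_width: 40.2
```

```bash
python3 -c "
from h import *
st()
for n in ['top','scene']:
    p,d=arm.get_image(n); cv2.imwrite(f'pics/{n}9.png',p[:,:,::-1])
p=np.hstack([cv2.imread('pics/top9.png')[90:270,80:440],cv2.imread('pics/scene9.png')[110:290,60:420]]); cv2.imwrite('pics/fin.png',cv2.resize(np.vstack([p[:,:360],p[:,360:]]),None,fx=1.6,fy=1.6))
"
```

```text
t 31.13 pos [424.2 -75.1 255.4] toolx [ 0.992 -0.129  0.002] tooly [-0.129 -0.992 -0.001] toolz [ 0.002  0.    -1.   ] F [-0.  -0.4  0.7] T [-0.02 -0.06  0.04] w 40.2 j [ 0.2   0.03 -0.4  -0.   -1.15  1.24]
```

View pics/fin.png

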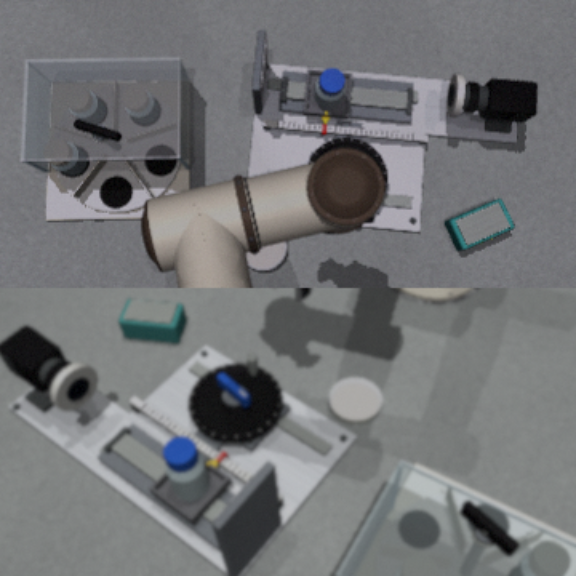

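View pics/scene9.png

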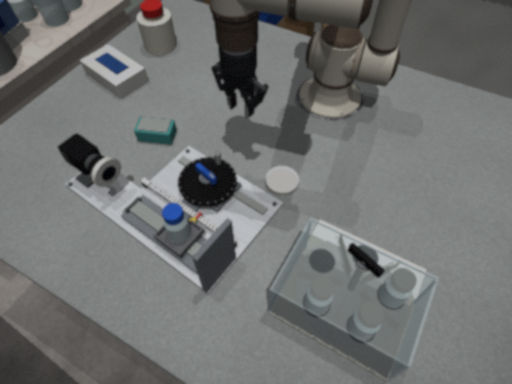

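The bottle stands upright in the tray, and the pointer meets the marker. The three white-capped bottles are still standing under the cover, the dish and heater have not moved, and the arm is clear of everything.

```bash
python3 -c "
from bench import arm
print(arm.job_done())"
```

```text
the job is handed in; nothing more can be done
None
```

The job is done and handed in at about 31 s, inside the 64 s limit. The blue-capped bottle stands upright in the tray, and the pointer is opposite the red marker.

- **Carousel:** I turned it about 70° by its handle, lifted the bottle out by its cap at the open front, and set it in the tray.
- **Coarse wheel:** I drove it clockwise by its handle and stopped about 7 mm short of the marker.
- **Fine knob:** I turned it about 133°. The close-up showed 0.8 to 0.95 mm still to go, so I re-gripped it and turned about 17.5° more.

**Last checks**
- In the final wrist close-up, the pointer and marker centres agree to about 0.1 to 0.2 px, roughly 0.1 to 0.2 mm.
- The last top and scene pictures show the bottle upright, the three white-capped bottles standing on the carousel, and the dish and heater where they were. The arm is clear of everything.

**What disagreed**
- The scene camera put points about 5 to 20 mm away from the top and wrist cameras, mostly in x, so I relied on those two for positions.
- My first grip on the fine knob was about 3 mm off its axis. That gave up to about 11 N of side force, and I corrected it while turning.
- A brief 14 N reading came as the gripper stopped above the knob and was gone by the next reading.

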